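# Pack the retouching kit carrier

### The arm

A 6-joint arm with a two-finger parallel gripper is mounted at the origin on the work surface. World frame = base frame: x ahead of the robot, y to its left, z up, the work surface at z = 0. Lengths are in m, angles in rad, forces in N, time in s.
With the tool pointing down it reaches from about 0.35 to 0.775 m from the base axis. Payload 7.3 kg.
Tool frame: the origin (TCP) lies at the very end of the fingers, on their centre line; the grasp point (between the pads) lies 19 mm behind it; z points along the fingers, y is the line along which they close (so a half turn about z gives the same grasp; the last joint's range is limited). The gripper opens to 92 mm and grips with 3 to 60 N. Pads are 19 mm wide; open, the fingers measure 130 mm over their backs; the gripper's body (75 mm by 190 mm) begins 47 mm behind the grasp point.
Start: joints at [-1.345, 0.342, 1.524, -0, 1.275, -0.146], TCP at [0.191, -0.489, 0.195] pointing down, gripper open.
Joint ranges: [-2.53, 2.53], [-0.77, 2.02], [0.04, 2.7], [-1, 4.14], [0.28, 2.66], [-3.11, 3.11]. Speed limits (rad/s): [2.57, 2.57, 3.14, 3.14, 3.14, 3.14].

### API

Orientations are given as [roll, pitch, yaw] about the fixed x, y, z axes, in that order (R = Rz(yaw) Ry(pitch) Rx(roll)).
In Python, from cell import telemetry, eyes, job gives the robot as it stands.
- The arm moves only by the tool apply_moves, never from a script. Its arguments are lists of equal length, an entry for each row: "delta_pos": the shift along the world's x, y, z each as a share of 0.4 m, from -1 to 1, a list of three; "dr": the turn, a rotation vector about the world's x, y, z each as a share of 0.5 rad, from -1 to 1, a list of three; "jaw": the opening, from 0 (shut) to 1 (fully open). A call has 1 to 8 rows; each row is the pose to reach, as a shift and turn from the pose commanded when the call began; what a row does not reach only later rows make up. A row lasts 1/12 s, in which the tool goes at most 41.7 mm and 7.16 degrees, less where a joint would pass 70% of its speed; a pose out of reach is approached as far as the arm can. A call with a number of a shift or a turn outside -1 to 1 is refused whole. A call with a gripper value outside its range is refused whole. The fingers move at their own pace and stop on an object; "force" is the grip in N (left out, the last holds). Time passes only in rows, so rows that repeat a pose let the fingers close. It gives the time, the measured TCP pose, the force, the opening and the grip force at its end, in the units of the state.
- telemetry.observe(): the state, without advancing time (a new reading comes with each control period).
- eyes.read_camera(name): name is "scene" or "side" or "wrist"; returns the picture (480x640x3 uint8, red, green, blue); there is no depth.
- eyes.camera_model(name): a dict with "vertical_fov" (degrees; the focal length in pixels is half the picture's height over the tangent of half this angle, whatever the lens; pixels are square), "cx", "cy" (the principal point, pixels), "rvec" (rotation vector, rad) and "tvec" (3), from world to camera coordinates, as OpenCV has them; the wrist camera has in their place "hand_eye" (4x4, takes a point from camera to tool coordinates, whose origin is the TCP and whose axes are the flange's). Camera axes: x right, y down, z forward; pixel columns grow to the right and rows downward; lengths in m; the calibration is good to about 2 mm. A picture is of the moment at which its call begins: read the wrist's pose just before it. camera_model takes no time and is no camera call.
- job.hand_in(): hands the job in; it is judged then, once.
The state is a dict: "time": time; "qpos": joint angles; "qvel": joint speeds; "joint_efforts": joint torques, N m; "tool_pos": TCP position; "tool_rot": TCP orientation; "contact_force": force on the tool from outside, world axes, zero at the start; "torque": the same for the moment, N m; "opening": finger opening in m; "grip_force": force on a finger pad.
Only numpy, scipy, OpenCV 4.12 (cv2) and the standard library are available. Lean on these libraries where they do the work, as an engineer would, in place of code of your own. Each camera call takes 0.05 s, during which the arm holds its last target. There are 200 camera calls.

### The job

Pack up the restorer's retouching kit: slide every test panel from the dark drying rack into a slot of its own in the pale carrier, upright and fully home, and nest all the mixing cups one inside the other as a single upright stack standing in the carrier's round well. Leave the tin, the jar and the piece of moulding alone.

Things in the scene. Friction and masses are not known exactly. Their poses are not given: they have to be found in the camera images.
- carrier: Pale wooden kit carrier, fixed. Origin: centre of its underside; y along its length (264 mm, y -132..+132), x across it (84 mm), z up. From y -132 to +46 it is a block 61 mm high with five upright slots open at the top; from y +46 to +132 a low block 30 mm high with a round well.
- slots (a point): Centre of the floor of the carrier's middle slot (carrier x = 0, y = -43, z = 6); axes as the carrier's. The five slots lie at carrier y = -111, -77, -43, -9 and +25 (34 mm apart), each 62 mm along x by 11 mm along y, 55 mm deep, with a 2 mm chamfer at the mouth; any panel fits any slot.
- well (a point): Centre of the floor of the carrier's round well: carrier x = 0, y = +89, z = 14. The well is 54 mm in diameter and 16 mm deep.
- rack: Dark wooden drying rack, fixed, 88 mm (x) by 212 mm (y) by 40 mm high; origin at the centre of its underside. Five grooves, 65 by 12 mm, at y = -80, -40, 0, +40, +80, floors at z = 6, in which the panels stand; some may be empty. Carrier and rack stand left and right of centre, either way round.
- panel0: Plywood test panel with painted swatches, 60 mm wide (x), 9 mm thick (y), 90 mm tall (z), about 45 g; origin at the centre of its lower edge. Starts upright in a groove of the rack, its x along the rack's x; may be absent (None). All alike, fit either way round.
- panel1: Plywood test panel with painted swatches, 60 mm wide (x), 9 mm thick (y), 90 mm tall (z), about 45 g; origin at the centre of its lower edge. Starts upright in a groove of the rack, its x along the rack's x; may be absent (None). All alike, fit either way round.
- panel2: Plywood test panel with painted swatches, 60 mm wide (x), 9 mm thick (y), 90 mm tall (z), about 45 g; origin at the centre of its lower edge. Starts upright in a groove of the rack, its x along the rack's x; may be absent (None). All alike, fit either way round.
- panel3: Plywood test panel with painted swatches, 60 mm wide (x), 9 mm thick (y), 90 mm tall (z), about 45 g; origin at the centre of its lower edge. Starts upright in a groove of the rack, its x along the rack's x; may be absent (None). All alike, fit either way round.
- panel4: Plywood test panel with painted swatches, 60 mm wide (x), 9 mm thick (y), 90 mm tall (z), about 45 g; origin at the centre of its lower edge. Starts upright in a groove of the rack, its x along the rack's x; may be absent (None). All alike, fit either way round.
- cup0: White ceramic mixing cup, mouth up, 44 mm tall, about 90 g; origin: centre of its underside. Lower part 49 to 52 mm in diameter, up to 19 mm height, then a shoulder to a straight rim band 61 mm in diameter, 22 to 44 mm up; mouth 56 mm inside. All alike; one nested in another rests by its shoulder on the lower rim, 23 mm higher. Starts upright on the bench.
- cup1: White ceramic mixing cup, mouth up, 44 mm tall, about 90 g; origin: centre of its underside. Lower part 49 to 52 mm in diameter, up to 19 mm height, then a shoulder to a straight rim band 61 mm in diameter, 22 to 44 mm up; mouth 56 mm inside. All alike; one nested in another rests by its shoulder on the lower rim, 23 mm higher. Starts upright on the bench.
- cup2: White ceramic mixing cup, mouth up, 44 mm tall, about 90 g; origin: centre of its underside. Lower part 49 to 52 mm in diameter, up to 19 mm height, then a shoulder to a straight rim band 61 mm in diameter, 22 to 44 mm up; mouth 56 mm inside. All alike; one nested in another rests by its shoulder on the lower rim, 23 mm higher. Starts upright on the bench.
- glue: Small green tin, 60 mm in diameter, 80 mm tall, standing beyond the work; not part of the job. Origin at the centre of its underside.
- varnish: Amber jar, 66 mm in diameter, 75 mm tall, standing beyond the work; not part of the job. Origin at the centre of its underside.
- moulding: Short length of frame moulding, 45 by 160 by 30 mm, lying beyond the work; not part of the job. Origin at the centre of its underside.
Mind the look-alikes: they are no part of the job. What is shaped like the cup1 but pink or turquoise is not meant.

How it is judged:
By the outcome, as a careful person would: the job done as asked, in the order asked, and still so for the second after the job is handed in, with the robot touching nothing.
Of panel0, panel1, panel2, panel3, panel4 only 3 to 5 are there at a start; the rules pass over those that are not, and their reading is None.
At some moment in a run one of cup0, cup1, cup2 may be knocked a few centimetres aside while the robot is not near it.
It also fails if it takes over 210 s, if anything falls off the work surface, if the arm or the gripper's body presses on something with over 40 N, if the wrist force passes 120 N, or if a joint passes its speed limit or range.

## Working session

There is one attempt and no reset: what is moved stays moved. The work goes in short steps, Python scripts to look and compute and a tool call to move; the robot and the scene stay as the last step left them, time stands still between calls to the robot, and variables do not carry over. Pictures are saved under pics/ and viewed, at most 14 in all, crops included, and the job is handed in when it is done.

Besides the shell and the picture viewer there is one more tool, called after "Emit:" in YAML: its name, and indented under it one key for each argument. apply_moves: Moves the arm, as the interface text tells. Its arguments: {"type":"object","properties":{"delta_pos":{"type":"array"},"dr":{"type":"array"},"jaw":{"type":"array"},"force":{"type":"number"}},"required":["delta_pos","dr","jaw"]}

```bash
ls; mkdir -p pics
python3 - <<'E'
from cell import telemetry, eyes, job
import cv2
print(telemetry.observe())
for n in ("scene","side"):
    cv2.imwrite(f"pics/{n}0.png",eyes.read_camera(n)[:,:,::-1]); print(n,eyes.camera_model(n))
print(eyes.camera_model("wrist"))
E
```

```text
pics
{'time': 0.0, 'qpos': array([-1.34503407e+00,  3.42689513e-01,  1.52502219e+00, -1.58305226e-05,
        1.27540742e+00, -1.45957297e-01]), 'qvel': array([ 0.00229201,  0.00131504, -0.0004492 ,  0.00280553, -0.00056311,
        0.00049724]), 'joint_efforts': array([ 6.54346641e-04, -4.31236231e+01, -2.44217527e+01,  7.16416142e-02,
        5.58476779e-02, -1.44411010e-04]), 'tool_pos': array([ 0.19062154, -0.48867503,  0.19386044]), 'tool_rot': array([-3.14008021e+00, -2.07032090e-04,  3.71724020e-01]), 'contact_force': array([-0.45437378, -0.31552435,  0.09275337]), 'torque': array([ 0.04942569,  0.00156458, -0.00588552]), 'grip_force': 0.0, 'opening': 0.09188452424958993}
scene {'vertical_fov': 52.54644175934418, 'cx': 314.0641138109724, 'cy': 247.4663033875209, 'rvec': array([ 1.51241331,  1.80544085, -0.94401845]), 'tvec': array([ 0.08774107, -0.25998161,  1.44200752])}
side {'vertical_fov': 53.33400613965074, 'cx': 323.73275341327457, 'cy': 240.76545407865254, 'rvec': array([ 0.26306074, -2.72010308,  1.37246734]), 'tvec': array([0.53317518, 0.09614221, 0.91109809])}
{'vertical_fov': 60.42347497192789, 'cx': 317.1650624342471, 'cy': 233.8180638799361, 'hand_eye': array([[ 1.57651953e-04, -9.67785645e-01, -2.51775536e-01,
         6.68379296e-02],
       [ 9.99999649e-01, -5.47546790e-05,  8.36628900e-04,
         6.40898820e-04],
       [-8.23463329e-04, -2.51775579e-01,  9.67785296e-01,
        -1.89989132e-01],
       [ 0.00000000e+00,  0.00000000e+00,  0.00000000e+00,
         1.00000000e+00]])}
```

View pics/scene0.png

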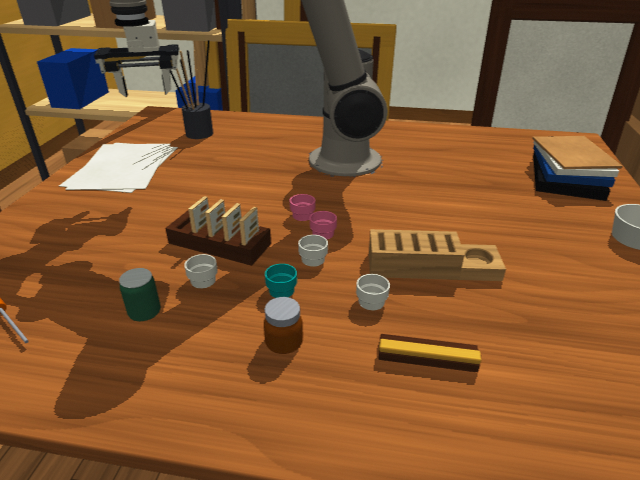

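View pics/side0.png

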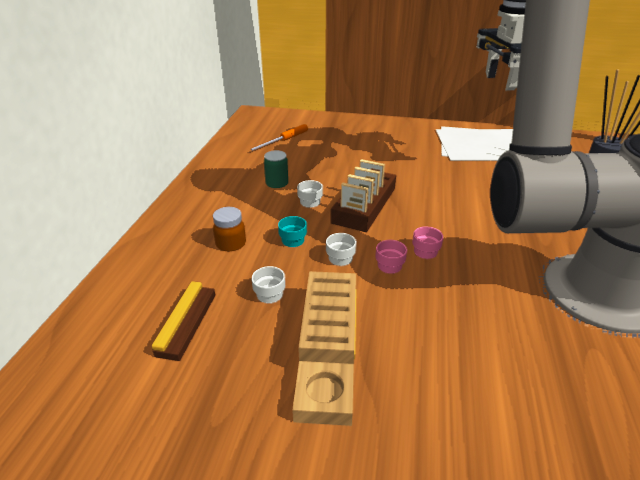

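Both views show four panels standing in the rack at −y (scene 199–250, 225). The carrier is at +y with the well at its far +y end. White cups are at scene (201,270), (313,250) and (373,291); pink and teal cups are decoys.

```bash
cat > h.py <<'E'
import numpy as np, cv2
from scipy.spatial.transform import Rotation as R
from cell import telemetry, eyes, job
def intr(m):
    f=240/np.tan(np.radians(m["vertical_fov"]/2)); return np.array([[f,0,m["cx"]],[0,f,m["cy"]],[0,0,1]])
def ext(name,st=None):
    "K, Rwc, camera centre"
    m=eyes.camera_model(name); K=intr(m)
    if name=="wrist":
        T=np.eye(4); T[:3,:3]=R.from_euler("xyz",st["tool_rot"]).as_matrix(); T[:3,3]=st["tool_pos"]
        X=T@np.array(m["hand_eye"]); return K,X[:3,:3].T,X[:3,3]
    Rw=cv2.Rodrigues(m["rvec"])[0]; return K,Rw,-Rw.T@m["tvec"]
def back(E,uv,z):
    K,Rw,c=E; d=Rw.T@np.linalg.solve(K,np.append(uv,1.)); return c+d*(z-c[2])/d[2]
def proj(E,P):
    K,Rw,c=E; q=(np.atleast_2d(P)-c)@Rw.T@K.T; return q[:,:2]/q[:,2:]
def shot(fn):
    st=telemetry.observe(); im=eyes.read_camera("wrist"); cv2.imwrite("pics/"+fn,im[:,:,::-1]); np.save("pics/"+fn+".npy",np.r_[st["tool_pos"],st["tool_rot"]]); return ext("wrist",st),im
def load(fn):
    a=np.load("pics/"+fn+".npy"); return ext("wrist",dict(tool_pos=a[:3],tool_rot=a[3:])),cv2.imread("pics/"+fn)[:,:,::-1]
E
python3 - <<'E'
from h import *
np.set_printoptions(precision=3,suppress=True)
S=ext("scene");D=ext("side");print(S[2],D[2])
for n,a,b,z in [("cupA",(201,264),(310,187),.044),("cupB",(313,243),(341,241),.044),("cupC",(373,284),(268,276),.044),("well",(478,255),(325,385),.03),
 ("rackL",(167,237),(332,210),.04),("rackR",(270,240),(396,178),.04),("pan1",(199,203),(371,165),.096),("pan4",(250,215),(354,186),.096),("carA",(370,233),(309,273),.061),("carB",(460,234),(355,358),.061),("pink1",(302,200),(427,235),.044),("pink2",(323,217),(391,250),.044),("teal",(281,271),(293,224),.044),("varn",(283,308),(228,215),.075)]:
    print(n,back(S,a,z)[:2],back(D,b,z)[:2])
E
```

```text
[1.327 0.147 0.609] [0.397 0.765 0.617]
cupA [ 0.62  -0.202] [ 0.616 -0.202]
cupB [ 0.511 -0.   ] [ 0.508 -0.003]
cupC [0.623 0.132] [0.622 0.13 ]
well [0.474 0.335] [0.477 0.334]
rackL [ 0.537 -0.31 ] [ 0.547 -0.119]
rackR [ 0.51  -0.092] [ 0.418 -0.293]
pan1 [ 0.479 -0.253] [ 0.478 -0.242]
pan4 [ 0.508 -0.132] [ 0.503 -0.137]
carA [0.479 0.113] [0.546 0.126]
carB [0.45  0.296] [0.438 0.302]
pink1 [ 0.337 -0.058] [ 0.338 -0.058]
pink2 [0.405 0.003] [0.407 0.007]
teal [ 0.615 -0.044] [ 0.618 -0.043]
varn [ 0.75  -0.007] [ 0.745 -0.005]
```

Emit:
apply_moves:
  delta_pos:
    - [0.77,0.72,0.27]
    - [0.77,0.72,0.27]
    - [0.77,0.72,0.27]
    - [0.77,0.72,0.27]
    - [0.77,0.72,0.27]
    - [0.77,0.72,0.27]
    - [0.77,0.72,0.27]
    - [0.77,0.72,0.27]
  dr:
    - [0,0,-0.74]
    - [0,0,-0.74]
    - [0,0,-0.74]
    - [0,0,-0.74]
    - [0,0,-0.74]
    - [0,0,-0.74]
    - [0,0,-0.74]
    - [0,0,-0.74]
  jaw: [1,1,1,1,1,1,1,1]

```text
time: 0.77
tool_pos: [0.421, -0.2731, 0.2753]
tool_rot: [-3.141, 0.0, 0.002]
contact_force: [-0.7, -1.6, 0.4]
opening: 0.0916
grip_force: 0.0
```

Emit:
apply_moves:
  delta_pos:
    - [0.27,0.16,0.11]
    - [0.27,0.16,0.11]
    - [0.27,0.16,0.11]
    - [0.27,0.16,0.11]
    - [0.27,0.16,0.11]
    - [0.27,0.16,0.11]
    - [0.27,0.16,0.11]
    - [0.27,0.16,0.11]
  dr:
    - [0,0,0]
    - [0,0,0]
    - [0,0,0]
    - [0,0,0]
    - [0,0,0]
    - [0,0,0]
    - [0,0,0]
    - [0,0,0]
  jaw: [1,1,1,1,1,1,1,1]

```text
time: 1.43
tool_pos: [0.5267, -0.2118, 0.3184]
tool_rot: [-3.141, 0.001, -0.0]
contact_force: [-0.9, -0.6, -0.6]
opening: 0.0917
grip_force: 0.0
```

```bash
python3 -c "
from h import *
E,_=shot('w_rack.png');print(telemetry.observe()['tool_pos'])"
```

```text
[ 0.52681268 -0.21183058  0.31859892]
```

View pics/w_rack.png

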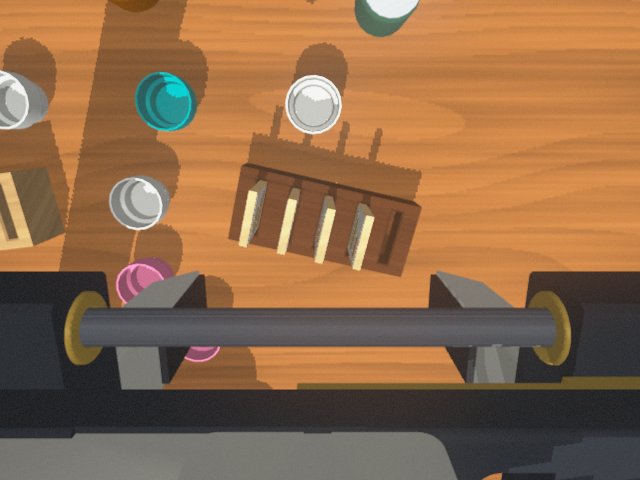

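Emit:
apply_moves:
  delta_pos:
    - [-0.06,1,0]
    - [-0.06,1,0]
    - [-0.06,1,0]
    - [-0.06,1,0]
    - [-0.06,1,0]
    - [-0.06,1,0]
    - [-0.06,1,0]
    - [-0.06,1,0]
  dr:
    - [0,0,0]
    - [0,0,0]
    - [0,0,0]
    - [0,0,0]
    - [0,0,0]
    - [0,0,0]
    - [0,0,0]
    - [0,0,0]
  jaw: [1,1,1,1,1,1,1,1]

```text
time: 2.15
tool_pos: [0.5073, 0.1227, 0.3191]
tool_rot: [3.141, -0.0, -0.0]
contact_force: [0.5, -0.1, -0.4]
opening: 0.0916
grip_force: 0.0
```

Emit:
apply_moves:
  delta_pos:
    - [0,0.25,0]
    - [0,0.25,0]
    - [0,0.25,0]
    - [0,0.25,0]
    - [0,0.25,0]
    - [0,0.25,0]
    - [0,0.25,0]
  dr:
    - [0,0,0]
    - [0,0,0]
    - [0,0,0]
    - [0,0,0]
    - [0,0,0]
    - [0,0,0]
    - [0,0,0]
  jaw: [1,1,1,1,1,1,1]

```text
time: 2.73
tool_pos: [0.5083, 0.2201, 0.3191]
tool_rot: [3.141, -0.0, -0.001]
contact_force: [0.4, -0.6, 0.0]
opening: 0.0919
grip_force: 0.0
```

```bash
python3 -c "
from h import *
E,_=shot('w_car.png');print(telemetry.observe()['tool_pos'])"
```

```text
[0.50837983 0.22019437 0.31911672]
```

View pics/w_car.png

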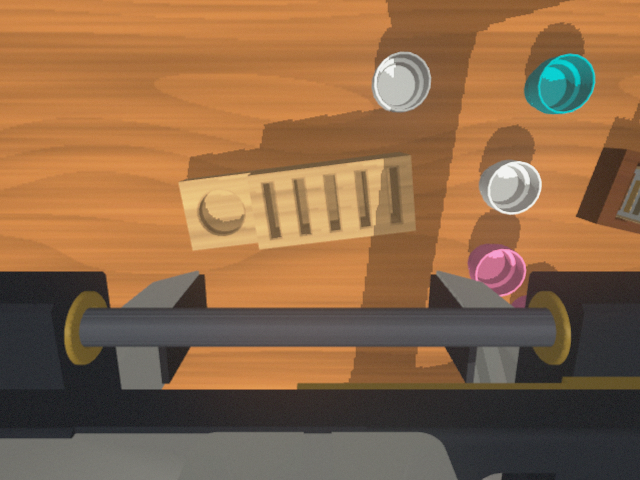

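The rack view shows four panels with pale tops at about (252,213), (289,220), (326,229) and (362,237), and the empty groove at (392,237). The carrier view shows the well at (222,212) and slot mouths from (269,211) to (395,195).

```bash
cat > fit.py <<'E'
from h import *
from scipy.optimize import least_squares
np.set_printoptions(precision=4,suppress=True)
def subpix(im,p,w=4):
    g=cv2.cvtColor(im,cv2.COLOR_RGB2GRAY); return cv2.cornerSubPix(g,np.float32(p).reshape(-1,1,2),(w,w),(-1,-1),(3,50,.01)).reshape(-1,2)
def pose(E,P,uv,x0):
    f=lambda x:(proj(E,np.c_[P[:,:2]@np.array([[np.cos(x[2]),np.sin(x[2])],[-np.sin(x[2]),np.cos(x[2])]])+x[:2],P[:,2]])-uv).ravel()
    r=least_squares(f,x0,loss="soft_l1"); return r.x,f(r.x).reshape(-1,2)
E
python3 - <<'E'
from fit import *
E,im=load("w_car.png")
P=np.array([[42,132,30],[-42,132,30],[42,-132,61],[-42,-132,61],[-42,46,61],[42,46,61]])/1e3
u0=np.array([(180,183),(192,250),(411,155),(415,230),(259,249),(249,174.)])
for u in (u0,subpix(im,u0)):
    x,r=pose(E,P,u,[.47,.2,.13]);print("car",x);print(r.round(1).tolist())
E2,im2=load("w_rack.png")
P=np.array([[44,106,40],[-44,106,40],[44,-106,40],[-44,-106,40]])/1e3
u0=np.array([(250,164),(230,241),(419,205),(402,276.)])
for u in (u0,subpix(im2,u0)):
    xr,r=pose(E2,P,u,[.49,-.2,-.24]);print("rack",xr);print(r.round(1).tolist())
# panel tops
hsv=cv2.cvtColor(im2,cv2.COLOR_RGB2HSV); m=((hsv[...,2]>190)&(hsv[...,1]>40)&(hsv[...,1]<120)&(hsv[...,0]<35)).astype(np.uint8); m[:165]=0;m[275:]=0;m[:,:235]=0;m[:,385:]=0
n,l,s,c=cv2.connectedComponentsWithStats(m)
cs,ss=np.cos(xr[2]),np.sin(xr[2])
for i in range(1,n):
    if s[i,4]<60: continue
    ys,xs=np.nonzero(l==i)
    pts=cv2.boxPoints(cv2.minAreaRect(np.float32(np.c_[xs,ys])))
    w=np.array([back(E2,p,.096)[:2] for p in pts]); ctr=w.mean(0); d=ctr-xr[:2]
    e=[np.linalg.norm(w[1]-w[0]),np.linalg.norm(w[2]-w[1])]
    v=(w[1]-w[0]) if e[0]>e[1] else (w[2]-w[1]); 
    print("panel",ctr,"yaw",(np.arctan2(v[1],v[0])+np.pi/2)%np.pi-np.pi/2,"size",np.array(e),"in rack",d@[cs,ss],d@[-ss,cs],s[i,4])
a=cv2.resize(im[140:260,170:430],None,fx=3,fy=3); b=cv2.resize(im2[155:285,220:430],None,fx=3,fy=3)
cv2.imwrite("pics/z.png",cv2.copyMakeBorder(b,0,0,0,0,0)[:,:,::-1])
E
```

```text
car [0.4886 0.244  0.122 ]
[[-1.7, -1.7], [0.6, -0.0], [0.3, -0.2], [1.2, 0.4], [0.2, 0.0], [-2.0, 1.2]]
car [0.4885 0.2444 0.1237]
[[0.1, -0.4], [0.1, -0.1], [0.6, 0.1], [0.5, -0.2], [-0.3, -0.2], [-2.2, 1.8]]
rack [ 0.4856 -0.2225 -0.2219]
[[-7.6, 0.9], [-0.7, -2.5], [4.5, 0.7], [0.8, -0.2]]
rack [ 0.4853 -0.2207 -0.2339]
[[-8.6, 0.1], [0.1, -0.5], [0.7, 0.3], [0.4, 0.2]]
panel [ 0.5022 -0.1412] yaw -0.2366856286474297 size [0.0599 0.0092] in rack -0.002053989004219048 0.08124141014987778 510
panel [ 0.4937 -0.181 ] yaw -0.22631496745560065 size [0.0597 0.0097] in rack -0.001023492398385403 0.040505654714295326 510
panel [ 0.4841 -0.2205] yaw -0.22768500058624008 size [0.0595 0.0094] in rack -0.0012552071747357221 -8.753533542986014e-05 499
panel [ 0.4766 -0.26  ] yaw -0.23317388960103447 size [0.0597 0.0093] in rack 0.0006385472555257327 -0.04027695487646677 495
```

View pics/z.png

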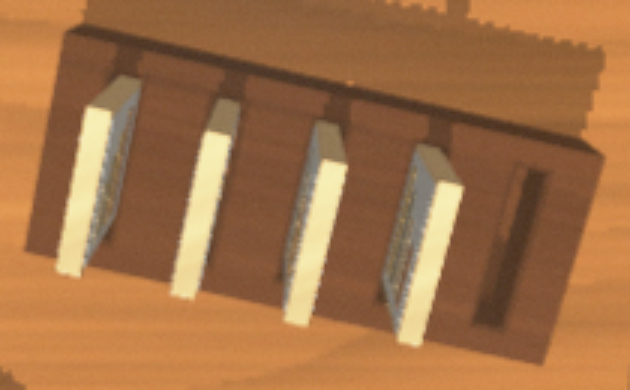

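Emit:
apply_moves:
  delta_pos:
    - [-0.015,-0.78,-0.25]
    - [-0.015,-0.78,-0.25]
    - [-0.015,-0.78,-0.25]
    - [-0.015,-0.78,-0.25]
    - [-0.015,-0.78,-0.25]
    - [-0.015,-0.78,-0.25]
    - [-0.015,-0.78,-0.25]
    - [-0.015,-0.78,-0.25]
  dr:
    - [0,0,1]
    - [0,0,1]
    - [0,0,1]
    - [0,0,1]
    - [0,0,1]
    - [0,0,1]
    - [0,0,1]
    - [0,0,1]
  jaw: [1,1,1,1,1,1,1,1]

```text
time: 3.45
tool_pos: [0.5014, -0.0856, 0.2212]
tool_rot: [3.141, -0.001, 0.5]
contact_force: [0.8, 0.1, -0.1]
opening: 0.0915
grip_force: 0.0
```

Emit:
apply_moves:
  delta_pos:
    - [0,-0.12,-0.05]
    - [0,-0.12,-0.05]
    - [0,-0.12,-0.05]
    - [0,-0.12,-0.05]
    - [0,-0.12,-0.05]
  dr:
    - [0,0,1]
    - [0,0,1]
    - [0,0,1]
    - [0,0,1]
    - [0,0,1]
  jaw: [1,1,1,1,1]

```text
time: 3.87
tool_pos: [0.5016, -0.1322, 0.2013]
tool_rot: [-3.142, 0.0, 1.004]
contact_force: [0.7, 1.1, -0.3]
opening: 0.0914
grip_force: 0.0
```

Emit:
apply_moves:
  delta_pos:
    - [0,0,0]
    - [0,0,0]
    - [0,0,0]
    - [0,0,0]
    - [0,0,0]
  dr:
    - [0,0,0.674]
    - [0,0,0.674]
    - [0,0,0.674]
    - [0,0,0.674]
    - [0,0,0.674]
  jaw: [1,1,1,1,1]

```text
time: 4.28
tool_pos: [0.5021, -0.1309, 0.2016]
tool_rot: [3.141, 0.0, 1.333]
contact_force: [0.2, -0.1, 0.1]
opening: 0.092
grip_force: 0.0
```

Emit:
apply_moves:
  delta_pos:
    - [0,-0.026,0]
    - [0,-0.026,0]
    - [0,-0.026,-0.1]
    - [0,-0.026,-0.2]
    - [0,-0.026,-0.28]
    - [0,-0.026,-0.329]
    - [0,-0.026,-0.329]
    - [0,-0.026,-0.329]
  dr:
    - [0,0,0.01]
    - [0,0,0.01]
    - [0,0,0.01]
    - [0,0,0.01]
    - [0,0,0.01]
    - [0,0,0.01]
    - [0,0,0.01]
    - [0,0,0.01]
  jaw: [1,1,1,1,1,1,1,1]

```text
time: 4.95
tool_pos: [0.5019, -0.1412, 0.0694]
tool_rot: [-3.14, -0.0, 1.342]
contact_force: [0.4, -0.4, 0.4]
opening: 0.092
grip_force: 0.0
```

Emit:
apply_moves:
  delta_pos:
    - [0,0,0]
    - [0,0,0]
    - [0,0,0]
    - [0,0,0]
    - [0,0,0]
    - [0,0,0]
    - [0,0,0]
    - [0,0,0]
  dr:
    - [0,0,0]
    - [0,0,0]
    - [0,0,0]
    - [0,0,0]
    - [0,0,0]
    - [0,0,0]
    - [0,0,0]
    - [0,0,0]
  jaw: [0.5,0.5,0.5,0.5,0.5,0.5,0.5,0.5]
  force: 15

```text
time: 5.62
tool_pos: [0.5023, -0.141, 0.0698]
tool_rot: [3.141, 0.0, 1.344]
contact_force: [-0.3, 0.3, 0.0]
opening: 0.0469
grip_force: 0.0
```

```bash
python3 -c "
from h import *
_,im=shot('w2.png');s=eyes.read_camera('scene')
a=cv2.resize(s[160:280,140:300],None,fx=2.5,fy=2.5)
b=cv2.resize(im,(400,300)); cv2.imwrite('pics/c2.png',np.hstack([a,b])[:,:,::-1])
print(telemetry.observe()['opening'])"
```

```text
0.046393817473858116
```

View pics/c2.png

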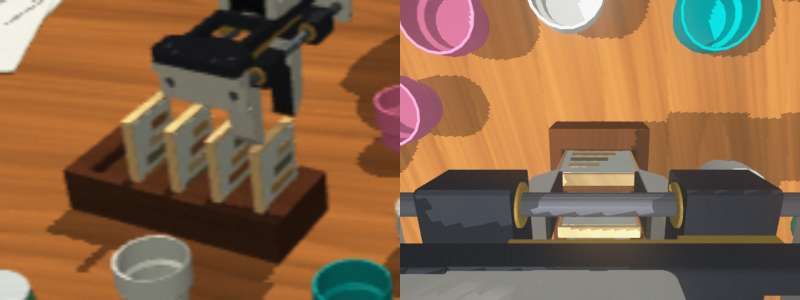

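Run:
```python
from h import *
st=telemetry.observe(); out=[]
T=R.from_euler("xyz",st["tool_rot"]).as_matrix(); p=st["tool_pos"]
def draw(E,im,crop,k):
    x0,y0,w,h=crop; a=np.ascontiguousarray(cv2.resize(im[y0:y0+h,x0:x0+w,::-1],None,fx=k,fy=k))
    def poly(P,c):
        q=((proj(E,P)-[x0-.5,y0-.5])*k).astype(int); cv2.polylines(a,[q.reshape(-1,1,2)],True,c,1)
    for cx,cy in [(.5022,-.1412),(.4937,-.181),(.4841,-.2205),(.4766,-.26)]:
        c,s=np.cos(-.232),np.sin(-.232)
        poly(np.array([[cx+c*u-s*v,cy+s*u+c*v,.096] for u,v in [(.03,.0045),(.03,-.0045),(-.03,-.0045),(-.03,.0045)]]),(0,0,255))
    h_=.0232
    for z in (0,-.019): poly(np.array([p+T@[u,v,z] for u,v in [(.0095,h_),(.0095,-h_),(-.0095,-h_),(-.0095,h_)]]),(255,0,255))
    return cv2.resize(a,(400,300))
out=[draw(ext("scene"),eyes.read_camera("scene"),(180,160,120,90),4),draw(ext("side"),eyes.read_camera("side"),(310,130,120,90),4)]
E,im=load("w2.png"); out.append(draw(E,im,(0,0,640,480),2))
cv2.imwrite("pics/c3.png",np.vstack([np.hstack(out[:2]),np.hstack([out[2],out[2]*0])]))
```

```text
(no output)
```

View pics/c3.png

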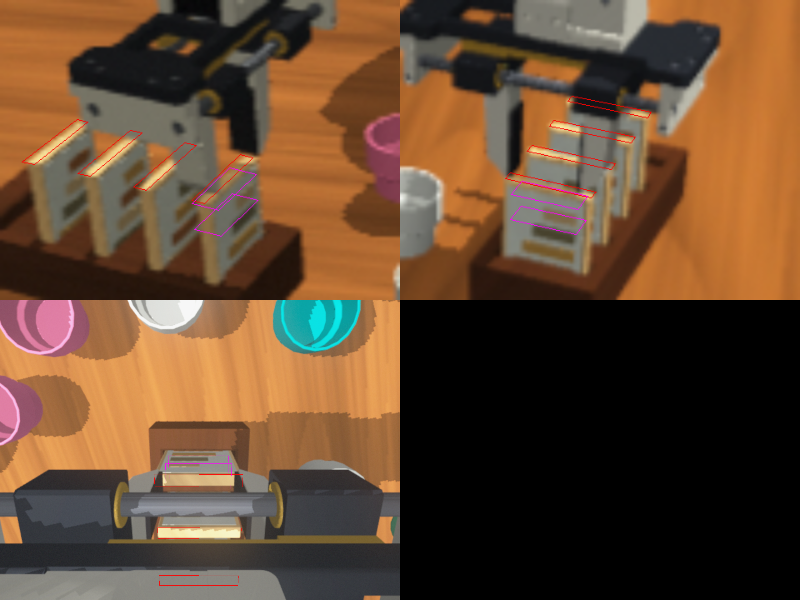

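The red panel-top predictions line up in all views, but the fingers came down between panels A and B. The real fingertips are therefore offset from the reported TCP by roughly 15–20 mm toward tool −x. I'll raise the arm and measure that offset.

Emit:
apply_moves:
  delta_pos:
    - [0,0,0.1]
    - [0,0,0.2]
    - [0,0,0.3]
    - [0,0,0.4]
    - [0,0,0.4]
    - [0,0,0.4]
    - [0,0,0.4]
  dr:
    - [0,0,0]
    - [0,0,0]
    - [0,0,0]
    - [0,0,0]
    - [0,0,0]
    - [0,0,0]
    - [0,0,0]
  jaw: [0.5,0.5,0.5,0.5,0.5,0.5,0.5]

```text
time: 6.4
tool_pos: [0.5018, -0.1408, 0.229]
tool_rot: [-3.141, -0.0, 1.344]
contact_force: [0.1, 1.2, -0.6]
opening: 0.0457
grip_force: 0.0
```

Run:
```python
from h import *
st=telemetry.observe(); print(st["tool_pos"],st["tool_rot"],st["opening"],st["qpos"])
T=R.from_euler("xyz",st["tool_rot"]).as_matrix(); p=st["tool_pos"]; h=st["opening"]/2
def draw(name,im,k):
    E=ext(name,st); c=proj(E,p-T@[0,0,.02])[0]; W,H=400//k,300//k
    x0,y0=int(np.clip(c[0]-W/2,0,640-W)),int(np.clip(c[1]-H/2,0,480-H)); print(name,x0,y0,k)
    a=np.ascontiguousarray(cv2.resize(im[y0:y0+H,x0:x0+W,::-1],(W*k,H*k),interpolation=cv2.INTER_CUBIC))
    for s in (1,-1):
        for zz in (0,-.019):
            P=np.array([p+T@[u,s*v,zz] for u,v in [(.0095,h),(.0095,h+.019),(-.0095,h+.019),(-.0095,h)]])
            q=((proj(E,P)-[x0-.5,y0-.5])*k).astype(int); cv2.polylines(a,[q.reshape(-1,1,2)],True,(255,0,255),1)
    return a
_,im=shot('w3.png')
o=[draw("scene",eyes.read_camera("scene"),5),draw("side",eyes.read_camera("side"),5),draw("wrist",im,2)]
cv2.imwrite("pics/c4.png",np.vstack([np.hstack(o[:2]),np.hstack([o[2],o[2]*0])]))
```

```text
[ 0.50177505 -0.14078964  0.22902849] [-3.14065251e+00 -1.87977789e-04  1.34379758e+00] 0.045707538002015324 [-4.20680200e-01  3.10437039e-01  1.47308365e+00  3.59120235e-06
  1.35903071e+00 -1.93682297e-01]
scene 200 112 5
side 317 88 5
wrist 217 207 2
```

View pics/c4.png

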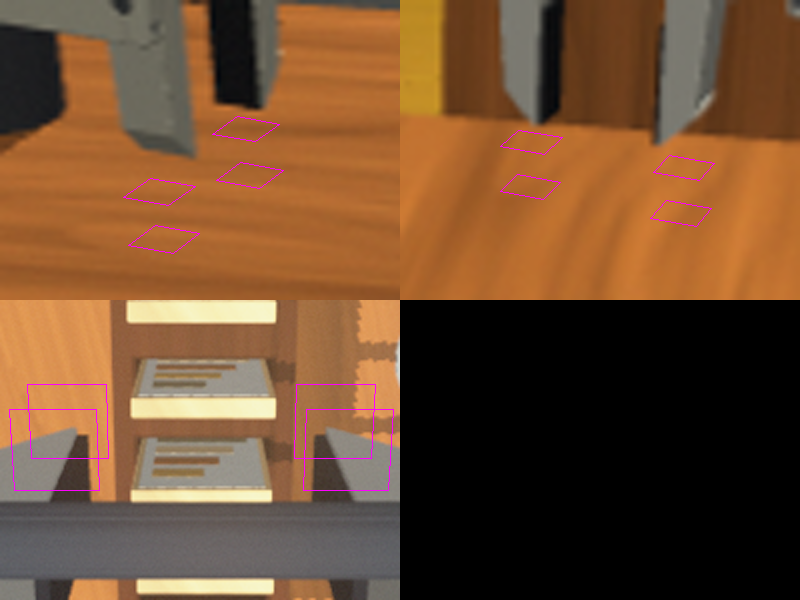

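Run:
```python
from h import *
st=telemetry.observe();T=R.from_euler("xyz",st["tool_rot"]).as_matrix(); p=st["tool_pos"]
Pm=[]
for n in("scene","side"):
    K,Rw,c=ext(n); Pm.append(K@np.c_[Rw,-Rw@c])
X=cv2.triangulatePoints(Pm[0],Pm[1],np.array([[238.6],[143.4]]),np.array([[345.2],[112.8]])); X=(X[:3]/X[3]).ravel()
print("tip",X,"in tool",T.T@(X-p))
E_,im=load("w3.png")  # wrist: inner tip corners, column/row -> height assuming |y_tool|=opening/2
for uv in [(217+76/2,207+130/2),(217+327/2,207+130/2)]:
    K,Rw,c=E_; d=Rw.T@np.linalg.solve(K,np.append(uv,1.)); dt=T.T@d; ct=T.T@(c-p)
    s=(np.sign(dt[1])*st["opening"]/2-ct[1])/dt[1]; print("wrist tip in tool",ct+s*dt)
```

```text
tip [ 0.5270858  -0.13536572  0.25938186] in tool [ 0.01094808  0.02369989 -0.03150403]
wrist tip in tool [ 0.01413809 -0.02294343 -0.04632434]
wrist tip in tool [ 0.0158176   0.02294343 -0.05107185]
```

The fingertips are laterally on target but end about 31.5 mm short of the reported TCP, so they closed just above the panel. I'll use real tip z = reported z + 0.0315.

Emit:
apply_moves:
  delta_pos:
    - [0,0,0]
    - [0,0,-0.1]
    - [0,0,-0.1]
    - [0,0,-0.1]
    - [0,0,-0.1]
    - [0,0,-0.1]
  dr:
    - [0,0,0]
    - [0,0,-0.01]
    - [0,0,-0.01]
    - [0,0,-0.01]
    - [0,0,-0.01]
    - [0,0,-0.01]
  jaw: [1,1,1,1,1,1]

```text
time: 7.05
tool_pos: [0.5031, -0.1414, 0.1912]
tool_rot: [3.139, 0.0, 1.339]
contact_force: [0.5, -0.1, 0.1]
opening: 0.0814
grip_force: 0.0
```

Emit:
apply_moves:
  delta_pos:
    - [0,0,-0.1]
    - [0,0,-0.2]
    - [0,0,-0.3]
    - [0,0,-0.35]
    - [0,0,-0.38]
    - [0,0,-0.38]
  dr:
    - [0,0,0]
    - [0,0,0]
    - [0,0,0]
    - [0,0,0]
    - [0,0,0]
    - [0,0,0]
  jaw: [1,1,1,1,1,1]

```text
time: 7.55
tool_pos: [0.5014, -0.1407, 0.0361]
tool_rot: [-3.138, -0.001, 1.339]
contact_force: [-0.5, 0.6, -0.0]
opening: 0.0917
grip_force: 0.0
```

Emit:
apply_moves:
  delta_pos:
    - [0,0,0]
    - [0,0,0]
    - [0,0,0]
    - [0,0,0]
    - [0,0,0]
    - [0,0,0]
    - [0,0,0]
    - [0,0,0]
  dr:
    - [0,0,0]
    - [0,0,0]
    - [0,0,0]
    - [0,0,0]
    - [0,0,0]
    - [0,0,0]
    - [0,0,0]
    - [0,0,0]
  jaw: [0.5,0.5,0.5,0.5,0.5,0.5,0.5,0.5]
  force: 15

```text
time: 8.22
tool_pos: [0.5027, -0.1412, 0.0385]
tool_rot: [3.14, 0.0, 1.339]
contact_force: [-0.4, -0.3, 5.1]
opening: 0.0597
grip_force: 15.0
```

Emit:
apply_moves:
  delta_pos:
    - [0,0,0.05]
    - [0,0,0.13]
    - [0,0,0.23]
    - [0,0,0.33]
    - [0,0,0.33]
    - [0,0,0.33]
  dr:
    - [0,0,0]
    - [0,0,0]
    - [0,0,0]
    - [0,0,0]
    - [0,0,0]
    - [0,0,0]
  jaw: [0.5,0.5,0.5,0.5,0.5,0.5]

```text
time: 8.72
tool_pos: [0.5035, -0.1415, 0.1719]
tool_rot: [3.136, 0.001, 1.339]
contact_force: [0.6, 0.4, -1.1]
opening: 0.0597
grip_force: 15.0
```

Emit:
apply_moves:
  delta_pos:
    - [0,0.1,0]
    - [0,0.2,0]
    - [0,0.3,0]
    - [0,0.4,0]
    - [0,0.5,0]
    - [0,0.6,0]
    - [0,0.65,0]
    - [0,0.688,0]
  dr:
    - [0,0,0.1]
    - [0,0,0.2]
    - [0,0,0.3]
    - [0,0,0.4]
    - [0,0,0.5]
    - [0,0,0.6]
    - [0,0,0.65]
    - [0,0,0.711]
  jaw: [0.5,0.5,0.5,0.5,0.5,0.5,0.5,0.5]

```text
time: 9.38
tool_pos: [0.5007, 0.1367, 0.1677]
tool_rot: [-3.138, -0.0, 1.698]
contact_force: [0.5, -0.8, -1.0]
opening: 0.0597
grip_force: 15.0
```

Emit:
apply_moves:
  delta_pos:
    - [0,0,0]
    - [0,0,0]
    - [0,0,0]
    - [0,0,0]
  dr:
    - [0,0,0]
    - [0,0,0]
    - [0,0,0]
    - [0,0,0]
  jaw: [0.5,0.5,0.5,0.5]

```text
time: 9.72
tool_pos: [0.502, 0.1331, 0.1691]
tool_rot: [-3.14, 0.0, 1.692]
contact_force: [0.8, 0.0, -0.6]
opening: 0.0599
grip_force: 15.0
```

Run:
```python
from fit import *
E,im=shot('w4.png'); o=cv2.resize(im[:,:,::-1],(533,400)); cv2.imwrite("pics/c5.png",np.hstack([o]))
print(telemetry.observe())
```

```text
{'time': 9.7667, 'qpos': array([ 0.1116,  0.3544,  1.5788, -0.0002,  1.2092, -0.0099]), 'qvel': array([ 0.0014, -0.0041, -0.0058,  0.0018,  0.0036,  0.0012]), 'joint_efforts': array([  0.2933, -43.0458, -23.7241,   0.0878,   0.042 ,  -0.0006]), 'tool_pos': array([0.5022, 0.1331, 0.1693]), 'tool_rot': array([-3.1408,  0.0002,  1.6924]), 'contact_force': array([-0.4972, -0.1279,  0.3491]), 'torque': array([-0.0072, -0.1305,  0.0199]), 'grip_force': 14.999704509973526, 'opening': 0.05977958202856504}
```

View pics/c5.png

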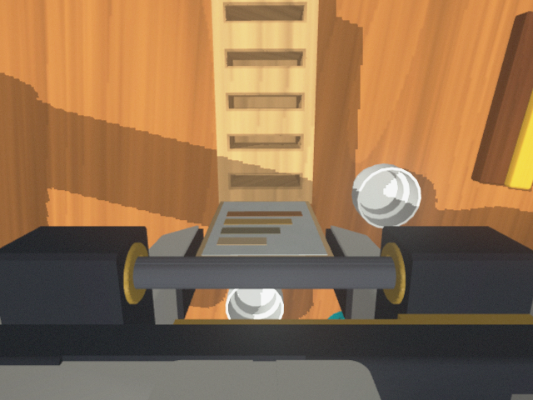

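The panel is held square above the carrier. The five slot mouths are in view at rows 12–181 of the crop, so I'll check the carrier pose against them.

Run:
```python
from fit import *
E,im=load('w4.png'); cx=[.4885,.2444,.1237]; c,s=np.cos(cx[2]),np.sin(cx[2])
g=cv2.cvtColor(im,cv2.COLOR_RGB2GRAY)
for y in (-.111,-.077,-.043,-.009):
    P=np.array([[cx[0]+c*u-s*(y+v),cx[1]+s*u+c*(y+v),.061] for u,v in [(-.031,-.0055),(-.031,.0055),(.031,.0055),(.031,-.0055)]])
    q=proj(E,P); x0,x1=int(q[:,0].min())-12,int(q[:,0].max())+12; y0,y1=int(q[:,1].min())-8,int(q[:,1].max())+8
    sub=g[y0:y1,x0:x1]; t,m=cv2.threshold(sub,0,255,cv2.THRESH_OTSU); m=255-m
    n,l,st,ce=cv2.connectedComponentsWithStats(m); i=1+np.argmax(st[1:,4]); b=st[i]
    u0,v0=b[0]+x0,b[1]+y0
    w=[back(E,(u0-.5,v0+b[3]/2),.061),back(E,(u0+b[2]-.5,v0+b[3]/2),.061),back(E,(u0+b[2]/2,v0-.5),.061),back(E,(u0+b[2]/2,v0+b[3]-.5),.061)]
    loc=[((a[0]-cx[0])*c+(a[1]-cx[1])*s,-(a[0]-cx[0])*s+(a[1]-cx[1])*c) for a in w]
    print(y,"x ext",loc[0][0],loc[1][0],"y ext",loc[2][1]-y,loc[3][1]-y)
```

```text
-0.111 x ext -0.03309379244791377 0.03348788416892527 y ext 0.00841401259899599 -0.007470591447537714
-0.077 x ext -0.03281127702796133 0.03255984492619033 y ext 0.007795758754138363 -0.005042172590624797
-0.043 x ext -0.03323264249679661 0.03237292340666251 y ext 0.008030050247764028 -0.006781257969822062
-0.009 x ext -0.032862972888750584 0.03211683985285585 y ext 0.008184356611706658 -0.006380150166313589
```

Emit:
apply_moves:
  delta_pos:
    - [0,0.003,0]
    - [0,0.003,-0.05]
    - [0,0.003,-0.1]
    - [0,0.003,-0.15]
    - [0,0.003,-0.17]
    - [0,0.003,-0.19]
    - [0,0.003,-0.2]
    - [0,0.003,-0.21]
  dr:
    - [0,0,0.004]
    - [0,0,0.004]
    - [0,0,0.004]
    - [0,0,0.004]
    - [0,0,0.004]
    - [0,0,0.004]
    - [0,0,0.004]
    - [0,0,0.004]
  jaw: [0.5,0.5,0.5,0.5,0.5,0.5,0.5,0.5]

```text
time: 10.43
tool_pos: [0.5028, 0.1353, 0.086]
tool_rot: [3.14, -0.0, 1.696]
contact_force: [0.1, 0.6, -0.5]
opening: 0.0597
grip_force: 15.0
```

Emit:
apply_moves:
  delta_pos:
    - [0,0,-0.01]
    - [0,0,-0.02]
    - [0,0,-0.03]
    - [0,0,-0.04]
    - [0,0,-0.05]
    - [0,0,-0.06]
    - [0,0,-0.07]
    - [0,0,-0.07]
  dr:
    - [0,0,0]
    - [0,0,0]
    - [0,0,0]
    - [0,0,0]
    - [0,0,0]
    - [0,0,0]
    - [0,0,0]
    - [0,0,0]
  jaw: [0.5,0.5,0.5,0.5,0.5,0.5,0.5,0.5]

```text
time: 11.1
tool_pos: [0.5017, 0.1353, 0.0568]
tool_rot: [-3.14, 0.0, 1.696]
contact_force: [0.3, 0.1, 0.2]
opening: 0.0599
grip_force: 15.0
```

Emit:
apply_moves:
  delta_pos:
    - [0,0,-0.015]
    - [0,0,-0.03]
    - [0,0,-0.04]
    - [0,0,-0.045]
    - [0,0,-0.045]
  dr:
    - [0,0,0]
    - [0,0,0]
    - [0,0,0]
    - [0,0,0]
    - [0,0,0]
  jaw: [0.5,0.5,0.5,0.5,0.5]

```text
time: 11.52
tool_pos: [0.5019, 0.1353, 0.0391]
tool_rot: [-3.141, 0.0, 1.696]
contact_force: [0.2, 0.3, 0.2]
opening: 0.0599
grip_force: 15.0
```

Emit:
apply_moves:
  delta_pos:
    - [0,0,0]
    - [0,0,0]
    - [0,0,0]
    - [0,0,0]
    - [0,0,0]
    - [0,0,0]
    - [0,0,0]
    - [0,0,0]
  dr:
    - [0,0,0]
    - [0,0,0]
    - [0,0,0]
    - [0,0,0]
    - [0,0,0]
    - [0,0,0]
    - [0,0,0]
    - [0,0,0]
  jaw: [1,1,1,1,1,1,1,1]

```text
time: 12.18
tool_pos: [0.5023, 0.1354, 0.0398]
tool_rot: [3.141, 0.0, 1.696]
contact_force: [-0.2, -0.5, -0.8]
opening: 0.092
grip_force: 0.0
```

Emit:
apply_moves:
  delta_pos:
    - [0,0,0.1]
    - [0,0,0.2]
    - [0,0,0.3]
    - [0,0,0.33]
    - [0,0,0.33]
    - [0,0,0.33]
  dr:
    - [0,0,0]
    - [0,0,0]
    - [0,0,0]
    - [0,0,0]
    - [0,0,0]
    - [0,0,0]
  jaw: [1,1,1,1,1,1]

```text
time: 12.68
tool_pos: [0.5023, 0.1354, 0.172]
tool_rot: [3.14, 0.0, 1.696]
contact_force: [-0.5, 0.4, -0.4]
opening: 0.0919
grip_force: 0.0
```

Emit:
apply_moves:
  delta_pos:
    - [-0.0215,-0.1,0]
    - [-0.0215,-0.2,0]
    - [-0.0215,-0.3,0]
    - [-0.0215,-0.4,0]
    - [-0.0215,-0.5,0]
    - [-0.0215,-0.6,0]
    - [-0.0215,-0.7,0]
    - [-0.0215,-0.791,0]
  dr:
    - [0,0,-0.1]
    - [0,0,-0.2]
    - [0,0,-0.3]
    - [0,0,-0.4]
    - [0,0,-0.5]
    - [0,0,-0.6]
    - [0,0,-0.65]
    - [0,0,-0.71]
  jaw: [1,1,1,1,1,1,1,1]

```text
time: 13.35
tool_pos: [0.4922, -0.1828, 0.1695]
tool_rot: [-3.138, -0.001, 1.339]
contact_force: [0.6, 0.3, 0.4]
opening: 0.0917
grip_force: 0.0
```

Emit:
apply_moves:
  delta_pos:
    - [0,0,0]
    - [0,0,0]
    - [0,0,0]
    - [0,0,0]
  dr:
    - [0,0,0]
    - [0,0,0]
    - [0,0,0]
    - [0,0,0]
  jaw: [1,1,1,1]

```text
time: 13.68
tool_pos: [0.4932, -0.1795, 0.1708]
tool_rot: [-3.14, -0.001, 1.343]
contact_force: [-0.0, -0.0, -0.7]
opening: 0.0915
grip_force: 0.0
```

Emit:
apply_moves:
  delta_pos:
    - [0,-0.003,-0.1]
    - [0,-0.003,-0.2]
    - [0,-0.003,-0.28]
    - [0,-0.003,-0.32]
    - [0,-0.003,-0.333]
    - [0,-0.003,-0.333]
  dr:
    - [0,0,0]
    - [0,0,0]
    - [0,0,0]
    - [0,0,0]
    - [0,0,0]
    - [0,0,0]
  jaw: [1,1,1,1,1,1]

```text
time: 14.18
tool_pos: [0.493, -0.1806, 0.0374]
tool_rot: [-3.139, -0.001, 1.343]
contact_force: [0.0, -0.4, -0.1]
opening: 0.092
grip_force: 0.0
```

Emit:
apply_moves:
  delta_pos:
    - [0,0,0]
    - [0,0,0]
    - [0,0,0]
    - [0,0,0]
    - [0,0,0]
    - [0,0,0]
    - [0,0,0]
  dr:
    - [0,0,0]
    - [0,0,0]
    - [0,0,0]
    - [0,0,0]
    - [0,0,0]
    - [0,0,0]
    - [0,0,0]
  jaw: [0.5,0.5,0.5,0.5,0.5,0.5,0.5]
  force: 15

```text
time: 14.77
tool_pos: [0.494, -0.1824, 0.0391]
tool_rot: [3.14, 0.0, 1.341]
contact_force: [-1.3, 0.4, 4.8]
opening: 0.0598
grip_force: 15.0
```

Emit:
apply_moves:
  delta_pos:
    - [0,0,0.05]
    - [0,0,0.13]
    - [0,0,0.23]
    - [0,0,0.33]
    - [0,0,0.33]
    - [0,0,0.33]
  dr:
    - [0,0,0]
    - [0,0,0]
    - [0,0,0]
    - [0,0,0]
    - [0,0,0]
    - [0,0,0]
  jaw: [0.5,0.5,0.5,0.5,0.5,0.5]

```text
time: 15.27
tool_pos: [0.4949, -0.1829, 0.1728]
tool_rot: [3.136, 0.001, 1.341]
contact_force: [0.6, 0.2, -1.0]
opening: 0.0604
grip_force: 15.0
```

Emit:
apply_moves:
  delta_pos:
    - [0.01,0.1,0]
    - [0.01,0.2,0]
    - [0.01,0.3,0]
    - [0.01,0.4,0]
    - [0.01,0.5,0]
    - [0.01,0.6,0]
    - [0.01,0.7,0]
    - [0.01,0.8,0]
  dr:
    - [0,0,0.1]
    - [0,0,0.2]
    - [0,0,0.3]
    - [0,0,0.4]
    - [0,0,0.5]
    - [0,0,0.6]
    - [0,0,0.65]
    - [0,0,0.704]
  jaw: [0.5,0.5,0.5,0.5,0.5,0.5,0.5,0.5]

```text
time: 15.93
tool_pos: [0.4962, 0.1395, 0.1687]
tool_rot: [-3.138, 0.0, 1.694]
contact_force: [1.8, -0.2, 0.4]
opening: 0.06
grip_force: 15.0
```

Emit:
apply_moves:
  delta_pos:
    - [0,0.05,0]
    - [0,0.074,0]
    - [0,0.074,0]
    - [0,0.074,0]
    - [0,0.074,0]
    - [0,0.074,0]
  dr:
    - [0,0,0]
    - [0,0,0]
    - [0,0,0]
    - [0,0,0]
    - [0,0,0]
    - [0,0,0]
  jaw: [0.5,0.5,0.5,0.5,0.5,0.5]

```text
time: 16.43
tool_pos: [0.4978, 0.1659, 0.1703]
tool_rot: [-3.141, 0.0, 1.691]
contact_force: [-1.0, 0.1, -0.0]
opening: 0.06
grip_force: 15.0
```

Emit:
apply_moves:
  delta_pos:
    - [0,0.0055,0]
    - [0,0.0055,-0.05]
    - [0,0.0055,-0.1]
    - [0,0.0055,-0.15]
    - [0,0.0055,-0.18]
    - [0,0.0055,-0.2]
    - [0,0.0055,-0.21]
    - [0,0.0055,-0.22]
  dr:
    - [0,0,0.006]
    - [0,0,0.006]
    - [0,0,0.006]
    - [0,0,0.006]
    - [0,0,0.006]
    - [0,0,0.006]
    - [0,0,0.006]
    - [0,0,0.006]
  jaw: [0.5,0.5,0.5,0.5,0.5,0.5,0.5,0.5]

```text
time: 17.1
tool_pos: [0.497, 0.1688, 0.0845]
tool_rot: [-3.141, 0.0, 1.696]
contact_force: [-9.7, -2.7, 23.4]
opening: 0.0599
grip_force: 15.1
```

Emit:
apply_moves:
  delta_pos:
    - [0,0,-0.015]
    - [0,0,-0.03]
    - [0,0,-0.045]
    - [0,0,-0.06]
    - [0,0,-0.075]
    - [0,0,-0.09]
    - [0,0,-0.105]
    - [0,0,-0.109]
  dr:
    - [0,0,0]
    - [0,0,0]
    - [0,0,0]
    - [0,0,0]
    - [0,0,0]
    - [0,0,0]
    - [0,0,0]
    - [0,0,0]
  jaw: [0.5,0.5,0.5,0.5,0.5,0.5,0.5,0.5]

```text
time: 17.77
tool_pos: [0.4966, 0.1683, 0.0405]
tool_rot: [-3.14, 0.001, 1.696]
contact_force: [-10.1, -4.9, 21.2]
opening: 0.06
grip_force: 15.0
```

Run:
```python
from h import *
_,w=shot('w6.png'); s=eyes.read_camera("scene"); d=eyes.read_camera("side")
a=cv2.resize(s[200:275,350:450],(400,300),interpolation=cv2.INTER_CUBIC); b=cv2.resize(d[235:325,280:400],(400,300),interpolation=cv2.INTER_CUBIC); c=cv2.resize(w,(400,300))
cv2.imwrite("pics/c6.png",np.vstack([np.hstack([a,b]),np.hstack([c,cv2.resize(w[150:350,200:466],(400,300))])])[:,:,::-1])
```

```text
(no output)
```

View pics/c6.png

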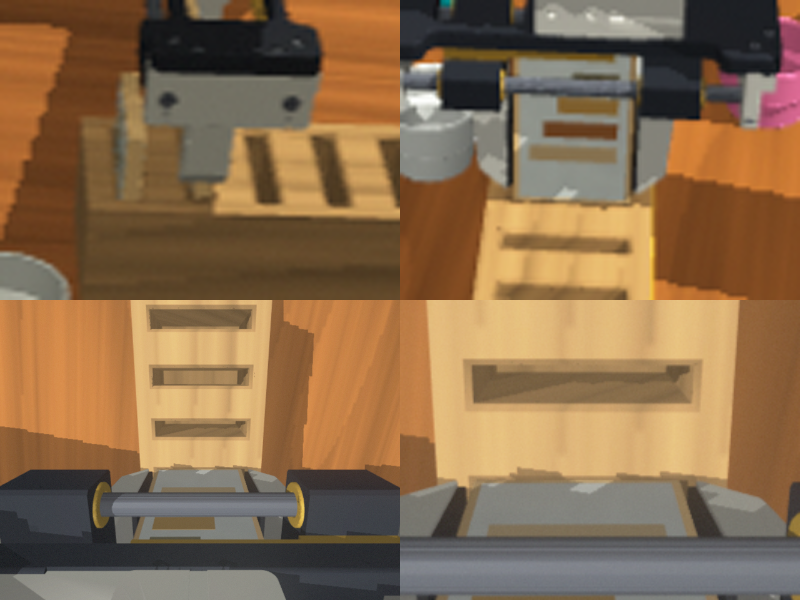

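Panel B did not enter slot 2. Its lower edge rests on the mouth (side crop bottom edge at about (515–635,195)) and it slid up in the grip. The wrist crop shows its bottom corners at about (470,490) and (692,482), so I'll work out where it is caught.

Run:
```python
from h import *
E,im=load('w6.png'); cx=[.4885,.2446,.1237]; c,s=np.cos(cx[2]),np.sin(cx[2])
loc=lambda a:np.round([1e3*((a[0]-cx[0])*c+(a[1]-cx[1])*s),1e3*(-(a[0]-cx[0])*s+(a[1]-cx[1])*c)],1)
for uv in [(246.5,276),(394,271)]:
    print([loc(back(E,uv,z)) for z in (.055,.061,.065)])
print("tool",loc(np.load("pics/w6.png.npy")),telemetry.observe()["contact_force"])
a=cv2.resize(im[250:290,215:425],None,fx=3.8,fy=6,interpolation=cv2.INTER_CUBIC)
b=cv2.resize(im[170:300,215:425],None,fx=3.8,fy=2.6,interpolation=cv2.INTER_CUBIC)[:340]
cv2.imwrite("pics/c7.png",np.vstack([a,b])[:,:,::-1])
```

```text
[array([-33.7, -75.6]), array([-32.6, -73.3]), array([-31.9, -71.8])]
[array([ 32.9, -73.1]), array([ 31.7, -70.9]), array([ 30.9, -69.5])]
tool [ -1.4 -76.7] [-7.13499453 -3.75839904 13.59284366]
```

View pics/c7.png

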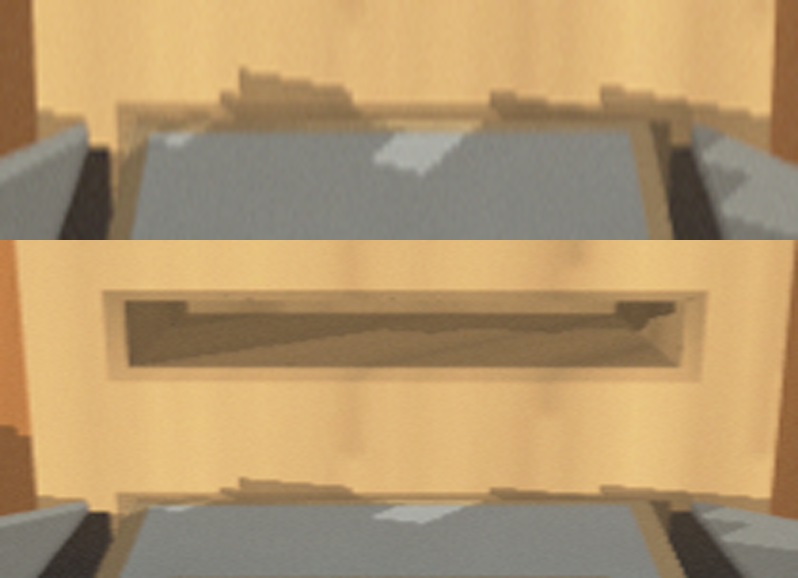

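Emit:
apply_moves:
  delta_pos:
    - [0,0,0.015]
    - [0,0,0.03]
    - [0,0,0.04]
    - [0,0,0.04]
    - [0,0,0.04]
    - [0,0,0.04]
  dr:
    - [0,0,0]
    - [0,0,0]
    - [0,0,0]
    - [0,0,0]
    - [0,0,0]
    - [0,0,0]
  jaw: [0.5,0.5,0.5,0.5,0.5,0.5]

```text
time: 18.42
tool_pos: [0.4976, 0.1696, 0.0548]
tool_rot: [-3.142, 0.0, 1.696]
contact_force: [0.8, 0.2, -0.8]
opening: 0.0602
grip_force: 15.0
```

Run:
```python
from h import *
E,im=shot('w7.png'); st=telemetry.observe(); print(st["tool_pos"],st["contact_force"],st["torque"])
a=cv2.resize(im[160:310,200:440],None,fx=3.3,fy=3.3,interpolation=cv2.INTER_CUBIC)
cv2.imwrite("pics/c8.png",a[:,:,::-1])
```

```text
[0.49747782 0.16959105 0.05465194] [ 0.13302505 -0.45458401 -0.46210473] [-0.02354176 -0.08661198  0.05113797]
```

View pics/c8.png

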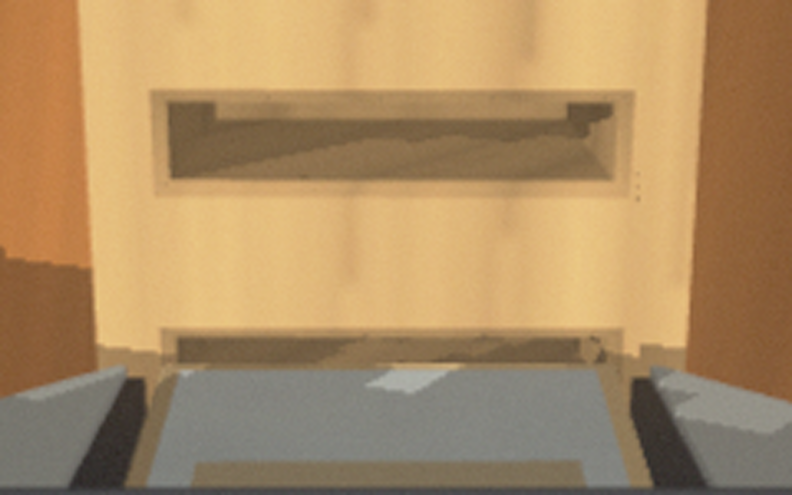

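Run:
```python
from h import *
E,im=load('w7.png'); cx=[.4885,.2446,.1237]; c,s=np.cos(cx[2]),np.sin(cx[2])
loc=lambda a:np.round([1e3*((a[0]-cx[0])*c+(a[1]-cx[1])*s),1e3*(-(a[0]-cx[0])*s+(a[1]-cx[1])*c)],1)
px=lambda u,v:(200+u/3.3-.5,160+v/3.3-.5)
print("mouth +y edge",loc(back(E,px(162,328),.061)),loc(back(E,px(622,328),.061)))
print("inner +y edge",loc(back(E,px(178,337),.061)),loc(back(E,px(606,337),.061)))
for z in (.07,.076,.08): print("panel bottom",z,loc(back(E,px(178,370),z)),loc(back(E,px(602,368),z)))
print("tool",loc(np.load("pics/w7.png.npy")))
```

```text
mouth +y edge [-32.7 -69.1] [ 32.6 -68.9]
inner +y edge [-30.5 -70.4] [ 30.3 -70.3]
panel bottom 0.07 [-29.2 -72.1] [ 28.5 -71.7]
panel bottom 0.076 [-28.2 -69.9] [ 27.5 -69.6]
panel bottom 0.08 [-27.6 -68.5] [ 26.8 -68.1]
tool [ -0.2 -75.6]
```

Emit:
apply_moves:
  delta_pos:
    - [0,-0.006,0]
    - [0,-0.006,0]
    - [0,-0.006,-0.01]
    - [0,-0.006,-0.02]
    - [0,-0.006,-0.03]
    - [0,-0.006,-0.035]
    - [0,-0.006,-0.038]
    - [0,-0.006,-0.04]
  dr:
    - [0,0,0]
    - [0,0,0]
    - [0,0,0]
    - [0,0,0]
    - [0,0,0]
    - [0,0,0]
    - [0,0,0]
    - [0,0,0]
  jaw: [0.5,0.5,0.5,0.5,0.5,0.5,0.5,0.5]

```text
time: 19.13
tool_pos: [0.4975, 0.1672, 0.0386]
tool_rot: [-3.141, 0.0, 1.696]
contact_force: [-0.3, 0.1, 0.4]
opening: 0.06
grip_force: 15.0
```

Emit:
apply_moves:
  delta_pos:
    - [0,0,-0.005]
    - [0,0,-0.008]
    - [0,0,-0.008]
    - [0,0,-0.008]
  dr:
    - [0,0,0]
    - [0,0,0]
    - [0,0,0]
    - [0,0,0]
  jaw: [0.5,0.5,0.5,0.5]

```text
time: 19.47
tool_pos: [0.4977, 0.1672, 0.0357]
tool_rot: [3.142, 0.0, 1.696]
contact_force: [0.8, -0.5, 0.2]
opening: 0.0597
grip_force: 15.0
```

Emit:
apply_moves:
  delta_pos:
    - [0,0,-0.004]
    - [0,0,-0.008]
    - [0,0,-0.008]
    - [0,0,-0.008]
  dr:
    - [0,0,0]
    - [0,0,0]
    - [0,0,0]
    - [0,0,0]
  jaw: [0.5,0.5,0.5,0.5]

```text
time: 19.8
tool_pos: [0.4976, 0.1672, 0.0324]
tool_rot: [-3.141, 0.0, 1.696]
contact_force: [-0.0, -0.7, -0.6]
opening: 0.0596
grip_force: 15.0
```

Emit:
apply_moves:
  delta_pos:
    - [0,0,0]
    - [0,0,0]
    - [0,0,0]
    - [0,0,0]
    - [0,0,0]
  dr:
    - [0,0,0]
    - [0,0,0]
    - [0,0,0]
    - [0,0,0]
    - [0,0,0]
  jaw: [0.75,0.75,0.75,0.75,0.75]

```text
time: 20.22
tool_pos: [0.4977, 0.1672, 0.0326]
tool_rot: [3.141, -0.0, 1.696]
contact_force: [0.4, 0.0, 0.6]
opening: 0.0688
grip_force: 0.0
```

Run:
```python
from h import *
_,w=shot('w8.png'); s=eyes.read_camera("scene"); d=eyes.read_camera("side")
a=cv2.resize(s[180:270,340:460],(400,300),interpolation=cv2.INTER_CUBIC); b=cv2.resize(d[220:310,280:400],(400,300),interpolation=cv2.INTER_CUBIC)
cv2.imwrite("pics/c9.png",np.hstack([a,b])[:,:,::-1])
```

```text
(no output)
```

View pics/c9.png

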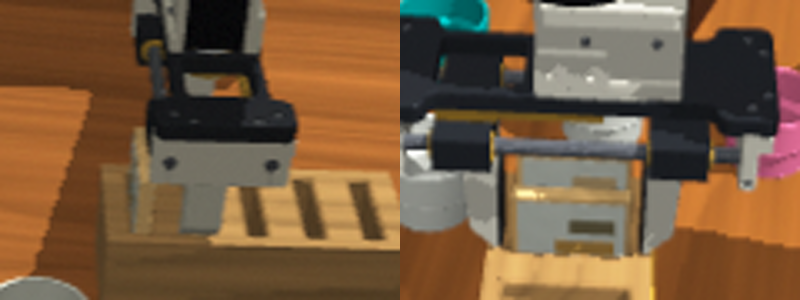

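Panel B has dropped fully into slot 2; its top is level with panel A's. On to panel C.

Emit:
apply_moves:
  delta_pos:
    - [0,0,0]
    - [0,0,0]
    - [0,0,0]
    - [0,0,0.1]
    - [0,0,0.2]
    - [0,0,0.3]
    - [0,0,0.35]
    - [0,0,0.35]
  dr:
    - [0,0,0]
    - [0,0,0]
    - [0,0,0]
    - [0,0,0]
    - [0,0,0]
    - [0,0,0]
    - [0,0,0]
    - [0,0,0]
  jaw: [1,1,1,1,1,1,1,1]

```text
time: 21.03
tool_pos: [0.5005, 0.1678, 0.178]
tool_rot: [3.131, -0.001, 1.696]
contact_force: [1.1, -0.3, 0.2]
opening: 0.0916
grip_force: 0.0
```

Emit:
apply_moves:
  delta_pos:
    - [-0.034,-0.1,0]
    - [-0.034,-0.2,0]
    - [-0.034,-0.3,0]
    - [-0.034,-0.4,0]
    - [-0.034,-0.5,0]
    - [-0.034,-0.6,0]
    - [-0.034,-0.7,0]
    - [-0.034,-0.8,0]
  dr:
    - [0,0,-0.1]
    - [0,0,-0.2]
    - [0,0,-0.3]
    - [0,0,-0.4]
    - [0,0,-0.5]
    - [0,0,-0.6]
    - [0,0,-0.65]
    - [0,0,-0.706]
  jaw: [1,1,1,1,1,1,1,1]

```text
time: 21.7
tool_pos: [0.4832, -0.1545, 0.1717]
tool_rot: [-3.14, -0.0, 1.342]
contact_force: [0.8, -0.3, -0.1]
opening: 0.092
grip_force: 0.0
```

Emit:
apply_moves:
  delta_pos:
    - [0,-0.1,0]
    - [0,-0.169,0]
    - [0,-0.169,0]
    - [0,-0.169,0]
    - [0,-0.169,0]
    - [0,-0.169,0]
    - [0,-0.169,0]
  dr:
    - [0,0,0]
    - [0,0,0]
    - [0,0,0]
    - [0,0,0]
    - [0,0,0]
    - [0,0,0]
    - [0,0,0]
  jaw: [1,1,1,1,1,1,1]

```text
time: 22.28
tool_pos: [0.4841, -0.219, 0.1725]
tool_rot: [-3.141, -0.0, 1.345]
contact_force: [-0.4, -0.1, 0.8]
opening: 0.0915
grip_force: 0.0
```

Emit:
apply_moves:
  delta_pos:
    - [0,-0.002,-0.1]
    - [0,-0.002,-0.2]
    - [0,-0.002,-0.28]
    - [0,-0.002,-0.32]
    - [0,-0.002,-0.336]
    - [0,-0.002,-0.336]
    - [0,-0.002,-0.336]
    - [0,-0.002,-0.336]
  dr:
    - [0,0,0]
    - [0,0,0]
    - [0,0,0]
    - [0,0,0]
    - [0,0,0]
    - [0,0,0]
    - [0,0,0]
    - [0,0,0]
  jaw: [1,1,1,1,1,1,1,1]

```text
time: 22.95
tool_pos: [0.4852, -0.2215, 0.0398]
tool_rot: [3.139, 0.001, 1.344]
contact_force: [1.3, -0.2, 0.0]
opening: 0.0918
grip_force: 0.0
```

Emit:
apply_moves:
  delta_pos:
    - [0,0,0]
    - [0,0,0]
    - [0,0,0]
    - [0,0,0]
    - [0,0,0]
    - [0,0,0]
    - [0,0,0]
    - [0,0,0]
  dr:
    - [0,0,0]
    - [0,0,0]
    - [0,0,0]
    - [0,0,0]
    - [0,0,0]
    - [0,0,0]
    - [0,0,0]
    - [0,0,0]
  jaw: [0.5,0.5,0.5,0.5,0.5,0.5,0.5,0.5]
  force: 15

```text
time: 23.62
tool_pos: [0.4841, -0.2213, 0.0383]
tool_rot: [3.141, 0.0, 1.343]
contact_force: [-0.6, 0.8, 2.5]
opening: 0.06
grip_force: 15.0
```

Emit:
apply_moves:
  delta_pos:
    - [0,0,0.05]
    - [0,0,0.13]
    - [0,0,0.23]
    - [0,0,0.33]
    - [0,0,0.33]
    - [0,0,0.33]
    - [0,0,0.33]
  dr:
    - [0,0,0]
    - [0,0,0]
    - [0,0,0]
    - [0,0,0]
    - [0,0,0]
    - [0,0,0]
    - [0,0,0]
  jaw: [0.5,0.5,0.5,0.5,0.5,0.5,0.5]

```text
time: 24.2
tool_pos: [0.4835, -0.2209, 0.1694]
tool_rot: [-3.141, -0.0, 1.343]
contact_force: [0.5, 0.5, -1.7]
opening: 0.0598
grip_force: 15.0
```

Emit:
apply_moves:
  delta_pos:
    - [0.024,0.1,0]
    - [0.024,0.2,0]
    - [0.024,0.3,0]
    - [0.024,0.4,0]
    - [0.024,0.5,0]
    - [0.024,0.6,0]
    - [0.024,0.7,0]
    - [0.024,0.8,0]
  dr:
    - [0,0,0.1]
    - [0,0,0.2]
    - [0,0,0.3]
    - [0,0,0.4]
    - [0,0,0.5]
    - [0,0,0.6]
    - [0,0,0.65]
    - [0,0,0.703]
  jaw: [0.5,0.5,0.5,0.5,0.5,0.5,0.5,0.5]

```text
time: 24.87
tool_pos: [0.492, 0.1006, 0.1681]
tool_rot: [-3.138, -0.0, 1.696]
contact_force: [1.5, -0.6, -0.5]
opening: 0.0598
grip_force: 15.0
```

Emit:
apply_moves:
  delta_pos:
    - [0,0.1,0]
    - [0,0.2,0]
    - [0,0.256,0]
    - [0,0.256,0]
    - [0,0.256,0]
    - [0,0.256,0]
    - [0,0.256,0]
    - [0,0.256,0]
  dr:
    - [0,0,0]
    - [0,0,0]
    - [0,0,0]
    - [0,0,0]
    - [0,0,0]
    - [0,0,0]
    - [0,0,0]
    - [0,0,0]
  jaw: [0.5,0.5,0.5,0.5,0.5,0.5,0.5,0.5]

```text
time: 25.53
tool_pos: [0.4937, 0.1999, 0.1698]
tool_rot: [-3.141, 0.0, 1.693]
contact_force: [-0.2, -0.4, -0.5]
opening: 0.0597
grip_force: 15.0
```

Run:
```python
from h import *
st=telemetry.observe(); print(st["time"],st["tool_pos"],st["tool_rot"])
```

```text
25.5333 [0.49365869 0.19992138 0.16975851] [-3.14078782e+00  2.88291938e-04  1.69297522e+00]
```

Emit:
apply_moves:
  delta_pos:
    - [0,0.002,0]
    - [0,0.002,-0.05]
    - [0,0.002,-0.1]
    - [0,0.002,-0.14]
    - [0,0.002,-0.16]
    - [0,0.002,-0.17]
    - [0,0.002,-0.17]
    - [0,0.002,-0.17]
  dr:
    - [0,0,0.003]
    - [0,0,0.003]
    - [0,0,0.003]
    - [0,0,0.003]
    - [0,0,0.003]
    - [0,0,0.003]
    - [0,0,0.003]
    - [0,0,0.003]
  jaw: [0.5,0.5,0.5,0.5,0.5,0.5,0.5,0.5]

```text
time: 26.2
tool_pos: [0.4942, 0.202, 0.1029]
tool_rot: [3.14, -0.0, 1.696]
contact_force: [0.7, 0.1, 0.2]
opening: 0.0596
grip_force: 15.0
```

Emit:
apply_moves:
  delta_pos:
    - [0,-0.0015,0]
    - [0,-0.0015,-0.01]
    - [0,-0.0015,-0.02]
    - [0,-0.0015,-0.03]
    - [0,-0.0015,-0.037]
    - [0,-0.0015,-0.044]
  dr:
    - [0,0,0]
    - [0,0,0]
    - [0,0,0]
    - [0,0,0]
    - [0,0,0]
    - [0,0,0]
  jaw: [0.5,0.5,0.5,0.5,0.5,0.5]

```text
time: 26.7
tool_pos: [0.4935, 0.2014, 0.0841]
tool_rot: [-3.141, 0.0, 1.696]
contact_force: [0.4, -0.0, -0.4]
opening: 0.0599
grip_force: 15.0
```

Emit:
apply_moves:
  delta_pos:
    - [0,0,-0.015]
    - [0,0,-0.03]
    - [0,0,-0.045]
    - [0,0,-0.06]
    - [0,0,-0.08]
    - [0,0,-0.1]
    - [0,0,-0.112]
    - [0,0,-0.112]
  dr:
    - [0,0,0]
    - [0,0,0]
    - [0,0,0]
    - [0,0,0]
    - [0,0,0]
    - [0,0,0]
    - [0,0,0]
    - [0,0,0]
  jaw: [0.5,0.5,0.5,0.5,0.5,0.5,0.5,0.5]

```text
time: 27.37
tool_pos: [0.4932, 0.2013, 0.0387]
tool_rot: [-3.14, 0.0, 1.696]
contact_force: [-0.8, 0.0, -1.2]
opening: 0.06
grip_force: 15.0
```

Emit:
apply_moves:
  delta_pos:
    - [0,0,0]
    - [0,0,0]
    - [0,0,0]
    - [0,0,0]
    - [0,0,0]
    - [0,0,0]
    - [0,0,0]
    - [0,0,0]
  dr:
    - [0,0,0]
    - [0,0,0]
    - [0,0,0]
    - [0,0,0]
    - [0,0,0]
    - [0,0,0]
    - [0,0,0]
    - [0,0,0]
  jaw: [1,1,1,1,1,1,1,1]

```text
time: 28.03
tool_pos: [0.4937, 0.2014, 0.0398]
tool_rot: [3.141, 0.0, 1.696]
contact_force: [-0.2, -0.3, 0.1]
opening: 0.0918
grip_force: 0.0
```

Emit:
apply_moves:
  delta_pos:
    - [0,0,0.1]
    - [0,0,0.2]
    - [0,0,0.3]
    - [0,0,0.33]
    - [0,0,0.33]
  dr:
    - [0,0,0]
    - [0,0,0]
    - [0,0,0]
    - [0,0,0]
    - [0,0,0]
  jaw: [1,1,1,1,1]

```text
time: 28.45
tool_pos: [0.4959, 0.202, 0.176]
tool_rot: [3.133, -0.001, 1.696]
contact_force: [0.4, 0.6, -0.2]
opening: 0.0917
grip_force: 0.0
```

Emit:
apply_moves:
  delta_pos:
    - [-0.042,-0.1,0]
    - [-0.042,-0.2,0]
    - [-0.042,-0.3,0]
    - [-0.042,-0.4,0]
    - [-0.042,-0.5,0]
    - [-0.042,-0.6,0]
    - [-0.042,-0.7,0]
    - [-0.042,-0.8,0]
  dr:
    - [0,0,-0.1]
    - [0,0,-0.2]
    - [0,0,-0.3]
    - [0,0,-0.4]
    - [0,0,-0.5]
    - [0,0,-0.6]
    - [0,0,-0.65]
    - [0,0,-0.717]
  jaw: [1,1,1,1,1,1,1,1]

```text
time: 29.12
tool_pos: [0.4757, -0.1202, 0.1704]
tool_rot: [-3.139, -0.0, 1.336]
contact_force: [0.7, 0.7, 0.2]
opening: 0.0917
grip_force: 0.0
```

Emit:
apply_moves:
  delta_pos:
    - [0,-0.1,0]
    - [0,-0.2,0]
    - [0,-0.3,0]
    - [0,-0.3535,0]
    - [0,-0.3535,0]
    - [0,-0.3535,0]
    - [0,-0.3535,0]
    - [0,-0.3535,0]
  dr:
    - [0,0,0]
    - [0,0,0]
    - [0,0,0]
    - [0,0,0]
    - [0,0,0]
    - [0,0,0]
    - [0,0,0]
    - [0,0,0]
  jaw: [1,1,1,1,1,1,1,1]

```text
time: 29.78
tool_pos: [0.4767, -0.2586, 0.1712]
tool_rot: [-3.14, -0.001, 1.339]
contact_force: [0.0, -0.1, -0.2]
opening: 0.0917
grip_force: 0.0
```

Emit:
apply_moves:
  delta_pos:
    - [0,0,-0.1]
    - [0,0,-0.2]
    - [0,0,-0.28]
    - [0,0,-0.32]
    - [0,0,-0.333]
    - [0,0,-0.333]
    - [0,0,-0.333]
    - [0,0,-0.333]
  dr:
    - [0,0,0]
    - [0,0,0]
    - [0,0,0]
    - [0,0,0]
    - [0,0,0]
    - [0,0,0]
    - [0,0,0]
    - [0,0,0]
  jaw: [1,1,1,1,1,1,1,1]

```text
time: 30.45
tool_pos: [0.478, -0.2603, 0.0402]
tool_rot: [3.139, 0.001, 1.338]
contact_force: [0.0, 0.0, 0.4]
opening: 0.0919
grip_force: 0.0
```

Emit:
apply_moves:
  delta_pos:
    - [0,0,0]
    - [0,0,0]
    - [0,0,0]
    - [0,0,0]
    - [0,0,0]
    - [0,0,0]
    - [0,0,0]
    - [0,0,0]
  dr:
    - [0,0,0]
    - [0,0,0]
    - [0,0,0]
    - [0,0,0]
    - [0,0,0]
    - [0,0,0]
    - [0,0,0]
    - [0,0,0]
  jaw: [0.5,0.5,0.5,0.5,0.5,0.5,0.5,0.5]
  force: 15

```text
time: 31.12
tool_pos: [0.4769, -0.2601, 0.0387]
tool_rot: [3.141, 0.0, 1.338]
contact_force: [-0.3, -0.2, 1.9]
opening: 0.0596
grip_force: 15.0
```

Emit:
apply_moves:
  delta_pos:
    - [0,0,0.05]
    - [0,0,0.13]
    - [0,0,0.23]
    - [0,0,0.33]
    - [0,0,0.33]
    - [0,0,0.33]
    - [0,0,0.33]
  dr:
    - [0,0,0]
    - [0,0,0]
    - [0,0,0]
    - [0,0,0]
    - [0,0,0]
    - [0,0,0]
    - [0,0,0]
  jaw: [0.5,0.5,0.5,0.5,0.5,0.5,0.5]

```text
time: 31.7
tool_pos: [0.4764, -0.2596, 0.1699]
tool_rot: [-3.141, -0.0, 1.338]
contact_force: [0.1, 0.3, -0.7]
opening: 0.0601
grip_force: 15.0
```

Emit:
apply_moves:
  delta_pos:
    - [0.032,0.1,0]
    - [0.032,0.2,0]
    - [0.032,0.3,0]
    - [0.032,0.4,0]
    - [0.032,0.5,0]
    - [0.032,0.6,0]
    - [0.032,0.7,0]
    - [0.032,0.8,0]
  dr:
    - [0,0,0.1]
    - [0,0,0.2]
    - [0,0,0.3]
    - [0,0,0.4]
    - [0,0,0.5]
    - [0,0,0.6]
    - [0,0,0.65]
    - [0,0,0.714]
  jaw: [0.5,0.5,0.5,0.5,0.5,0.5,0.5,0.5]

```text
time: 32.37
tool_pos: [0.4881, 0.0619, 0.1686]
tool_rot: [-3.138, -0.001, 1.696]
contact_force: [1.9, -0.3, -0.6]
opening: 0.0598
grip_force: 15.0
```

Emit:
apply_moves:
  delta_pos:
    - [0,0.1,0]
    - [0,0.2,0]
    - [0,0.3,0]
    - [0,0.4,0]
    - [0,0.44,0]
    - [0,0.44,0]
    - [0,0.44,0]
    - [0,0.44,0]
  dr:
    - [0,0,0]
    - [0,0,0]
    - [0,0,0]
    - [0,0,0]
    - [0,0,0]
    - [0,0,0]
    - [0,0,0]
    - [0,0,0]
  jaw: [0.5,0.5,0.5,0.5,0.5,0.5,0.5,0.5]

```text
time: 33.03
tool_pos: [0.489, 0.2349, 0.1691]
tool_rot: [-3.139, 0.001, 1.695]
contact_force: [0.1, -0.6, -0.4]
opening: 0.0597
grip_force: 15.0
```

Emit:
apply_moves:
  delta_pos:
    - [0,0,0]
    - [0,0,-0.05]
    - [0,0,-0.1]
    - [0,0,-0.14]
    - [0,0,-0.16]
    - [0,0,-0.17]
    - [0,0,-0.17]
    - [0,0,-0.17]
  dr:
    - [0,0,0]
    - [0,0,0]
    - [0,0,0]
    - [0,0,0]
    - [0,0,0]
    - [0,0,0]
    - [0,0,0]
    - [0,0,0]
  jaw: [0.5,0.5,0.5,0.5,0.5,0.5,0.5,0.5]

```text
time: 33.7
tool_pos: [0.4902, 0.2357, 0.1032]
tool_rot: [3.141, -0.0, 1.694]
contact_force: [-0.1, 0.5, -1.2]
opening: 0.0597
grip_force: 15.0
```

Emit:
apply_moves:
  delta_pos:
    - [-0.001,0,0]
    - [-0.001,0,-0.01]
    - [-0.001,0,-0.02]
    - [-0.001,0,-0.03]
    - [-0.001,0,-0.037]
    - [-0.001,0,-0.044]
  dr:
    - [0,0,0]
    - [0,0,0]
    - [0,0,0]
    - [0,0,0]
    - [0,0,0]
    - [0,0,0]
  jaw: [0.5,0.5,0.5,0.5,0.5,0.5]

```text
time: 34.2
tool_pos: [0.4893, 0.2361, 0.0846]
tool_rot: [3.141, 0.0, 1.695]
contact_force: [0.7, 0.0, -0.2]
opening: 0.0598
grip_force: 15.0
```

Emit:
apply_moves:
  delta_pos:
    - [0,0,-0.015]
    - [0,0,-0.03]
    - [0,0,-0.045]
    - [0,0,-0.06]
    - [0,0,-0.08]
    - [0,0,-0.1]
    - [0,0,-0.113]
    - [0,0,-0.113]
  dr:
    - [0,0,0]
    - [0,0,0]
    - [0,0,0]
    - [0,0,0]
    - [0,0,0]
    - [0,0,0]
    - [0,0,0]
    - [0,0,0]
  jaw: [0.5,0.5,0.5,0.5,0.5,0.5,0.5,0.5]

```text
time: 34.87
tool_pos: [0.4889, 0.2358, 0.0387]
tool_rot: [-3.14, 0.0, 1.695]
contact_force: [-0.3, 0.5, -0.4]
opening: 0.0596
grip_force: 15.0
```

Emit:
apply_moves:
  delta_pos:
    - [0,0,0]
    - [0,0,0]
    - [0,0,0]
    - [0,0,0]
    - [0,0,0]
    - [0,0,0]
    - [0,0,0]
    - [0,0,0]
  dr:
    - [0,0,0]
    - [0,0,0]
    - [0,0,0]
    - [0,0,0]
    - [0,0,0]
    - [0,0,0]
    - [0,0,0]
    - [0,0,0]
  jaw: [1,1,1,1,1,1,1,1]

```text
time: 35.53
tool_pos: [0.4893, 0.236, 0.0398]
tool_rot: [3.141, -0.0, 1.695]
contact_force: [0.2, 0.2, -0.4]
opening: 0.0917
grip_force: 0.0
```

Emit:
apply_moves:
  delta_pos:
    - [0,0,0.1]
    - [0,0,0.2]
    - [0,0,0.3]
    - [0,0,0.33]
    - [0,0,0.33]
  dr:
    - [0,0,0]
    - [0,0,0]
    - [0,0,0]
    - [0,0,0]
    - [0,0,0]
  jaw: [1,1,1,1,1]

```text
time: 35.95
tool_pos: [0.4915, 0.2368, 0.1761]
tool_rot: [3.133, -0.002, 1.695]
contact_force: [0.9, 0.7, -0.1]
opening: 0.0915
grip_force: 0.0
```

Emit:
apply_moves:
  delta_pos:
    - [0.15,-0.54,0.33]
    - [0.15,-0.54,0.33]
    - [0.15,-0.54,0.33]
    - [0.15,-0.54,0.33]
    - [0.15,-0.54,0.33]
    - [0.15,-0.54,0.33]
    - [0.15,-0.54,0.33]
    - [0.15,-0.54,0.33]
  dr:
    - [0,0,0]
    - [0,0,0]
    - [0,0,0]
    - [0,0,0]
    - [0,0,0]
    - [0,0,0]
    - [0,0,0]
    - [0,0,0]
  jaw: [1,1,1,1,1,1,1,1]

```text
time: 36.62
tool_pos: [0.5502, 0.0175, 0.3037]
tool_rot: [3.141, 0.001, 1.691]
contact_force: [-0.6, 0.3, -0.5]
opening: 0.0916
grip_force: 0.0
```

Emit:
apply_moves:
  delta_pos:
    - [0,0,0]
    - [0,0,0]
    - [0,0,0]
    - [0,0,0]
  dr:
    - [0,0,0]
    - [0,0,0]
    - [0,0,0]
    - [0,0,0]
  jaw: [1,1,1,1]

```text
time: 36.95
tool_pos: [0.5487, 0.0214, 0.3028]
tool_rot: [-3.14, -0.001, 1.697]
contact_force: [-0.5, 1.1, 0.3]
opening: 0.092
grip_force: 0.0
```

```bash
cat > cups.py <<'E'
from fit import *
def cups(E,im,rows=262,zr=.044):
    "white rims: (centre xy, fitted outer radius)"
    hsv=cv2.cvtColor(im,cv2.COLOR_RGB2HSV); m=((hsv[...,1]<45)&(hsv[...,2]>95)).astype(np.uint8)*255; m[rows:]=0
    m=cv2.morphologyEx(m,cv2.MORPH_CLOSE,np.ones((5,5),np.uint8)); out=[]
    for c in cv2.findContours(m,cv2.RETR_EXTERNAL,cv2.CHAIN_APPROX_NONE)[0]:
        if cv2.contourArea(c)<700: continue
        h=c[:,0].astype(float); W=np.array([back(E,p,zr)[:2] for p in h])
        # rim disc: least squares where contour points outside are ignored (body bulge lies away from camera nadir side)
        n=np.array(E[2][:2]); x0=np.r_[np.median(W,0),]
        best=None
        f=lambda p:np.linalg.norm(W-p,axis=1)-.0305
        r=least_squares(f,W.mean(0),loss="soft_l1",f_scale=.0007)
        out.append((r.x,np.median(np.abs(f(r.x)))*1e3,(np.abs(f(r.x))<.0012).mean(),h.mean(0).round(),h.min(0),h.max(0)))
    return out
E
python3 - <<'E'
from cups import *
E,im=shot('w9.png'); st=telemetry.observe(); print(st["tool_pos"],st["tool_rot"])
for o in cups(E,im): print(*o)
E,im=load('w_rack.png')
for o in cups(E,im): print("old",*o)
E,im=load('w_car.png')
for o in cups(E,im): print("old",*o)
E
```

```text
[0.5488 0.0213 0.3031] [-3.1404 -0.0004  1.6967]
[ 0.7621 -0.015 ] 1.8560650372413252 0.32919254658385094 [499. 244.] [471. 220.] [528. 261.]
[ 0.5087 -0.0036] 0.4145079789599163 0.9807692307692307 [279. 207.] [252. 179.] [306. 234.]
[0.5941 0.0848] 0.7173628909111496 0.9135802469135802 [368. 135.] [339. 106.] [396. 164.]
old [ 0.5084 -0.0067] 1.5133134537812474 0.39622641509433965 [139. 201.] [109. 176.] [169. 229.]
old [ 0.6155 -0.207 ] 0.7147632003145794 0.91875 [313. 104.] [285.  75.] [341. 133.]
old [0.618  0.1098] 2.8260017465752076 0.2823529411764706 [ 18. 101.] [ 0. 70.] [ 47. 128.]
old [ 0.7236 -0.2818] 5.371647569599055 0.14096916299559473 [384.  14.] [355.   0.] [418.  34.]
old [0.5083 0.0002] 1.7330914082903104 0.34355828220858897 [510. 186.] [479. 160.] [540. 214.]
old [0.6201 0.1307] 0.4835860968280814 0.9349112426035503 [401.  82.] [372.  52.] [430. 111.]
```

Four panels are home. One cup has been knocked: C is now at (0.594, 0.085). I'll take cup B at (0.509, −0.004) first.

Emit:
apply_moves:
  delta_pos:
    - [-0.1,-0.0625,-0.1]
    - [-0.1,-0.0625,-0.2]
    - [-0.1,-0.0625,-0.3]
    - [-0.1,-0.0625,-0.4]
    - [-0.1,-0.0625,-0.48]
    - [-0.1,-0.0625,-0.5]
    - [-0.1,-0.0625,-0.5]
    - [-0.1,-0.0625,-0.5]
  dr:
    - [0,0,0]
    - [0,0,0]
    - [0,0,0]
    - [0,0,0]
    - [0,0,0]
    - [0,0,0]
    - [0,0,0]
    - [0,0,0]
  jaw: [1,1,1,1,1,1,1,1]

```text
time: 37.67
tool_pos: [0.5103, -0.0048, 0.1051]
tool_rot: [3.14, 0.0, 1.695]
contact_force: [0.0, 0.3, 1.8]
opening: 0.092
grip_force: 0.0
```

Run:
```python
from cups import *
E,im=shot('w10.png'); st=telemetry.observe(); print(st["tool_pos"],st["tool_rot"])
for o in cups(E,im): print(*o)
```

```text
[ 0.5111 -0.005   0.106 ] [3.1378 0.0011 1.6953]
[ 0.508  -0.0023] 0.8973040361155236 0.5932835820895522 [315. 228.] [267. 183.] [362. 261.]
[0.5927 0.0844] 0.8181009918575427 0.7234726688102894 [476. 104.] [420.  50.] [532. 158.]
```

Emit:
apply_moves:
  delta_pos:
    - [-0.005,0.004,0]
    - [-0.005,0.004,-0.08]
    - [-0.005,0.004,-0.16]
    - [-0.005,0.004,-0.22]
    - [-0.005,0.004,-0.25]
    - [-0.005,0.004,-0.266]
    - [-0.005,0.004,-0.266]
    - [-0.005,0.004,-0.266]
  dr:
    - [0,0,0]
    - [0,0,0]
    - [0,0,0]
    - [0,0,0]
    - [0,0,0]
    - [0,0,0]
    - [0,0,0]
    - [0,0,0]
  jaw: [1,1,1,1,1,1,1,1]

```text
time: 38.38
tool_pos: [0.5085, -0.0035, -0.0013]
tool_rot: [3.139, 0.001, 1.695]
contact_force: [0.1, -0.3, -0.0]
opening: 0.0918
grip_force: 0.0
```

Emit:
apply_moves:
  delta_pos:
    - [0,0,0]
    - [0,0,0]
    - [0,0,0]
    - [0,0,0]
    - [0,0,0]
    - [0,0,0]
    - [0,0,0]
    - [0,0,0]
  dr:
    - [0,0,0]
    - [0,0,0]
    - [0,0,0]
    - [0,0,0]
    - [0,0,0]
    - [0,0,0]
    - [0,0,0]
    - [0,0,0]
  jaw: [0.5,0.5,0.5,0.5,0.5,0.5,0.5,0.5]
  force: 15

```text
time: 39.05
tool_pos: [0.5075, -0.0034, -0.0023]
tool_rot: [3.141, 0.0, 1.695]
contact_force: [-1.4, -0.5, 4.5]
opening: 0.0607
grip_force: 15.0
```

Run:
```python
from h import *
st=telemetry.observe(); print(st["tool_pos"],st["tool_rot"],st["opening"],st["grip_force"])
```

```text
[ 0.50754647 -0.00343396 -0.00232867] [3.14084456e+00 1.87868585e-04 1.69477299e+00] 0.060741389513269455 15.000954524148256
```

Emit:
apply_moves:
  delta_pos:
    - [0,0,0.05]
    - [0,0,0.15]
    - [0,0,0.25]
    - [0,0,0.35]
    - [0,0,0.38]
    - [0,0,0.38]
  dr:
    - [0,0,0]
    - [0,0,0]
    - [0,0,0]
    - [0,0,0]
    - [0,0,0]
    - [0,0,0]
  jaw: [0.5,0.5,0.5,0.5,0.5,0.5]

```text
time: 39.55
tool_pos: [0.5094, -0.0037, 0.1529]
tool_rot: [3.134, 0.002, 1.695]
contact_force: [1.0, 0.3, -1.0]
opening: 0.0602
grip_force: 15.0
```

Emit:
apply_moves:
  delta_pos:
    - [-0.01,0.1,0]
    - [-0.02,0.2,0]
    - [-0.03,0.3,0]
    - [-0.04,0.4,0]
    - [-0.05,0.5,0]
    - [-0.06,0.6,0]
    - [-0.075,0.7,0]
    - [-0.075,0.8,0]
  dr:
    - [0,0,0]
    - [0,0,0]
    - [0,0,0]
    - [0,0,0]
    - [0,0,0]
    - [0,0,0]
    - [0,0,0]
    - [0,0,0]
  jaw: [0.5,0.5,0.5,0.5,0.5,0.5,0.5,0.5]

```text
time: 40.22
tool_pos: [0.4748, 0.318, 0.1468]
tool_rot: [-3.137, 0.002, 1.695]
contact_force: [1.0, 0.8, -1.5]
opening: 0.0608
grip_force: 15.0
```

Emit:
apply_moves:
  delta_pos:
    - [0,0.04,0]
    - [0,0.04,0]
    - [0,0.04,0]
    - [0,0.04,0]
    - [0,0.04,0]
    - [0,0.04,0]
    - [0,0.04,0]
  dr:
    - [0,0,0]
    - [0,0,0]
    - [0,0,0]
    - [0,0,0]
    - [0,0,0]
    - [0,0,0]
    - [0,0,0]
  jaw: [0.5,0.5,0.5,0.5,0.5,0.5,0.5]

```text
time: 40.8
tool_pos: [0.4776, 0.3315, 0.1494]
tool_rot: [-3.142, 0.0, 1.693]
contact_force: [-0.5, 0.4, -0.6]
opening: 0.0608
grip_force: 15.0
```

Emit:
apply_moves:
  delta_pos:
    - [0,0,-0.08]
    - [0,0,-0.16]
    - [0,0,-0.22]
    - [0,0,-0.26]
    - [0,0,-0.28]
    - [0,0,-0.285]
    - [0,0,-0.285]
    - [0,0,-0.285]
  dr:
    - [0,0,0]
    - [0,0,0]
    - [0,0,0]
    - [0,0,0]
    - [0,0,0]
    - [0,0,0]
    - [0,0,0]
    - [0,0,0]
  jaw: [0.5,0.5,0.5,0.5,0.5,0.5,0.5,0.5]

```text
time: 41.47
tool_pos: [0.4782, 0.3329, 0.0366]
tool_rot: [3.139, -0.001, 1.694]
contact_force: [-0.3, 0.4, -1.1]
opening: 0.0607
grip_force: 15.0
```

Emit:
apply_moves:
  delta_pos:
    - [0,-0.001,0]
    - [0,-0.001,0]
    - [0,-0.001,-0.008]
    - [0,-0.001,-0.016]
    - [0,-0.001,-0.022]
    - [0,-0.001,-0.028]
    - [0,-0.001,-0.032]
  dr:
    - [0,0,0]
    - [0,0,0]
    - [0,0,0]
    - [0,0,0]
    - [0,0,0]
    - [0,0,0]
    - [0,0,0]
  jaw: [0.5,0.5,0.5,0.5,0.5,0.5,0.5]

```text
time: 42.05
tool_pos: [0.4771, 0.3322, 0.0221]
tool_rot: [-3.141, 0.0, 1.695]
contact_force: [-1.4, 2.3, 1.4]
opening: 0.0608
grip_force: 15.0
```

Emit:
apply_moves:
  delta_pos:
    - [0,0.001,0]
    - [0,0.001,-0.006]
    - [0,0.001,-0.012]
    - [0,0.001,-0.018]
    - [0,0.001,-0.022]
    - [0,0.001,-0.022]
  dr:
    - [0,0,0]
    - [0,0,0]
    - [0,0,0]
    - [0,0,0]
    - [0,0,0]
    - [0,0,0]
  jaw: [0.5,0.5,0.5,0.5,0.5,0.5]

```text
time: 42.55
tool_pos: [0.4775, 0.3328, 0.0135]
tool_rot: [3.141, -0.0, 1.695]
contact_force: [1.0, 1.6, -0.1]
opening: 0.0606
grip_force: 15.0
```

Emit:
apply_moves:
  delta_pos:
    - [0,0,0]
    - [0,0,0]
    - [0,0,0]
    - [0,0,0]
    - [0,0,0]
    - [0,0,0]
    - [0,0,0]
  dr:
    - [0,0,0]
    - [0,0,0]
    - [0,0,0]
    - [0,0,0]
    - [0,0,0]
    - [0,0,0]
    - [0,0,0]
  jaw: [1,1,1,1,1,1,1]

```text
time: 43.13
tool_pos: [0.4772, 0.3326, 0.0138]
tool_rot: [3.142, 0.0, 1.695]
contact_force: [-0.1, -0.2, -0.1]
opening: 0.0913
grip_force: 0.0
```

Emit:
apply_moves:
  delta_pos:
    - [0,0,0.1]
    - [0,0,0.2]
    - [0,0,0.3]
    - [0,0,0.38]
    - [0.05,-0.07,0.47]
    - [0.05,-0.15,0.47]
    - [0.05,-0.23,0.47]
    - [0.05,-0.23,0.47]
  dr:
    - [0,0,0]
    - [0,0,0]
    - [0,0,0]
    - [0,0,0]
    - [0,0,0]
    - [0,0,0]
    - [0,0,0]
    - [0,0,0]
  jaw: [1,1,1,1,1,1,1,1]

```text
time: 43.8
tool_pos: [0.4979, 0.236, 0.2028]
tool_rot: [3.14, 0.002, 1.691]
contact_force: [0.2, -0.7, 0.3]
opening: 0.092
grip_force: 0.0
```

Emit:
apply_moves:
  delta_pos:
    - [0,0,0]
    - [0,0,0]
    - [0,0,0]
    - [0,0,0]
  dr:
    - [0,0,0]
    - [0,0,0]
    - [0,0,0]
    - [0,0,0]
  jaw: [1,1,1,1]

```text
time: 44.13
tool_pos: [0.497, 0.2416, 0.2014]
tool_rot: [-3.141, -0.0, 1.696]
contact_force: [-0.4, 0.2, -0.8]
opening: 0.0916
grip_force: 0.0
```

Run:
```python
from cups import *
E,im=shot('w11.png'); st=telemetry.observe(); print(st["tool_pos"],st["tool_rot"])
for o in cups(E,im,zr=.058): print(*o)
```

```text
[0.497  0.2415 0.2014] [-3.1411 -0.      1.6962]
[0.4775 0.3321] 0.6393786506931065 1.0 [307.  91.] [268.  50.] [346. 132.]
```

Emit:
apply_moves:
  delta_pos:
    - [0.03,-0.1,0]
    - [0.06,-0.2,0]
    - [0.1,-0.3,0]
    - [0.15,-0.4,0]
    - [0.2,-0.48,0]
    - [0.24,-0.54,0]
    - [0.24,-0.58,0]
    - [0.24,-0.58,0]
  dr:
    - [0,0,0]
    - [0,0,0]
    - [0,0,0]
    - [0,0,0]
    - [0,0,0]
    - [0,0,0]
    - [0,0,0]
    - [0,0,0]
  jaw: [1,1,1,1,1,1,1,1]

```text
time: 44.85
tool_pos: [0.594, 0.0057, 0.2008]
tool_rot: [-3.141, 0.001, 1.692]
contact_force: [0.4, -0.7, 0.1]
opening: 0.0916
grip_force: 0.0
```

Emit:
apply_moves:
  delta_pos:
    - [0,0,0]
    - [0,0,0]
    - [0,0,0]
    - [0,0,0]
  dr:
    - [0,0,0]
    - [0,0,0]
    - [0,0,0]
    - [0,0,0]
  jaw: [1,1,1,1]

```text
time: 45.18
tool_pos: [0.5931, 0.01, 0.2019]
tool_rot: [3.141, -0.0, 1.697]
contact_force: [0.2, 0.2, -0.2]
opening: 0.0917
grip_force: 0.0
```

Run:
```python
from cups import *
E,im=shot('w12.png'); st=telemetry.observe(); print(st["tool_pos"],st["tool_rot"])
for o in cups(E,im): print(*o)
```

```text
[0.5931 0.0098 0.202 ] [ 3.1412 -0.      1.6965]
[ 0.7595 -0.0161] 1.779825605535936 0.30939226519337015 [502. 248.] [464. 226.] [540. 261.]
[0.5944 0.0847] 0.7660985469498359 0.9715639810426541 [331. 116.] [294.  78.] [368. 154.]
[0.4898 0.1609] 5.198902418329672 0.16666666666666666 [210.  31.] [165.  26.] [253.  38.]
```

Emit:
apply_moves:
  delta_pos:
    - [0.003,0.1,0]
    - [0.003,0.187,0]
    - [0.003,0.187,-0.05]
    - [0.003,0.187,-0.15]
    - [0.003,0.187,-0.25]
    - [0.003,0.187,-0.3]
    - [0.003,0.187,-0.3]
    - [0.003,0.187,-0.3]
  dr:
    - [0,0,0]
    - [0,0,0]
    - [0,0,0]
    - [0,0,0]
    - [0,0,0]
    - [0,0,0]
    - [0,0,0]
    - [0,0,0]
  jaw: [1,1,1,1,1,1,1,1]

```text
time: 45.9
tool_pos: [0.5941, 0.084, 0.0815]
tool_rot: [-3.14, -0.0, 1.696]
contact_force: [0.8, 0.7, -0.0]
opening: 0.0916
grip_force: 0.0
```

Emit:
apply_moves:
  delta_pos:
    - [0,0,-0.05]
    - [0,0,-0.1]
    - [0,0,-0.15]
    - [0,0,-0.19]
    - [0,0,-0.208]
    - [0,0,-0.208]
    - [0,0,-0.208]
  dr:
    - [0,0,0]
    - [0,0,0]
    - [0,0,0]
    - [0,0,0]
    - [0,0,0]
    - [0,0,0]
    - [0,0,0]
  jaw: [1,1,1,1,1,1,1]

```text
time: 46.48
tool_pos: [0.5958, 0.0835, 0.0003]
tool_rot: [3.139, 0.0, 1.695]
contact_force: [-0.2, 0.1, 0.9]
opening: 0.092
grip_force: 0.0
```

Emit:
apply_moves:
  delta_pos:
    - [0,0,0]
    - [0,0,0]
    - [0,0,0]
    - [0,0,0]
    - [0,0,0]
    - [0,0,0]
    - [0,0,0]
    - [0,0,0]
  dr:
    - [0,0,0]
    - [0,0,0]
    - [0,0,0]
    - [0,0,0]
    - [0,0,0]
    - [0,0,0]
    - [0,0,0]
    - [0,0,0]
  jaw: [0.5,0.5,0.5,0.5,0.5,0.5,0.5,0.5]
  force: 15

```text
time: 47.15
tool_pos: [0.5946, 0.0834, -0.0012]
tool_rot: [3.141, 0.0, 1.695]
contact_force: [-1.2, 0.9, 2.3]
opening: 0.0592
grip_force: 15.0
```

Emit:
apply_moves:
  delta_pos:
    - [0,0,0.05]
    - [0,0,0.15]
    - [0,0,0.25]
    - [0,0,0.35]
    - [0,0,0.42]
    - [0,0,0.42]
    - [0,0,0.42]
  dr:
    - [0,0,0]
    - [0,0,0]
    - [0,0,0]
    - [0,0,0]
    - [0,0,0]
    - [0,0,0]
    - [0,0,0]
  jaw: [0.5,0.5,0.5,0.5,0.5,0.5,0.5]

```text
time: 47.73
tool_pos: [0.5952, 0.0834, 0.1681]
tool_rot: [3.138, 0.0, 1.695]
contact_force: [-0.6, 0.4, -2.2]
opening: 0.0594
grip_force: 15.0
```

Emit:
apply_moves:
  delta_pos:
    - [-0.04,0.08,0]
    - [-0.08,0.17,0]
    - [-0.12,0.26,0]
    - [-0.16,0.35,0]
    - [-0.21,0.44,0]
    - [-0.25,0.53,0]
    - [-0.293,0.6185,0]
    - [-0.293,0.6185,0]
  dr:
    - [0,0,0]
    - [0,0,0]
    - [0,0,0]
    - [0,0,0]
    - [0,0,0]
    - [0,0,0]
    - [0,0,0]
    - [0,0,0]
  jaw: [0.5,0.5,0.5,0.5,0.5,0.5,0.5,0.5]

```text
time: 48.4
tool_pos: [0.4725, 0.3361, 0.1641]
tool_rot: [-3.137, -0.001, 1.701]
contact_force: [-0.8, 0.5, 0.1]
opening: 0.0592
grip_force: 15.0
```

Emit:
apply_moves:
  delta_pos:
    - [0,0,0]
    - [0,0,0]
    - [0,0,0]
    - [0,0,0]
    - [0,0,0]
  dr:
    - [0,0,0]
    - [0,0,0]
    - [0,0,0]
    - [0,0,0]
    - [0,0,0]
  jaw: [0.5,0.5,0.5,0.5,0.5]

```text
time: 48.82
tool_pos: [0.4779, 0.3296, 0.1663]
tool_rot: [-3.141, 0.0, 1.693]
contact_force: [-0.1, 0.4, 0.5]
opening: 0.0593
grip_force: 15.0
```

Emit:
apply_moves:
  delta_pos:
    - [0,0.001,-0.08]
    - [0,0.001,-0.16]
    - [0,0.001,-0.22]
    - [0,0.001,-0.25]
    - [0,0.001,-0.26]
    - [0,0.001,-0.26]
    - [0,0.001,-0.26]
    - [0,0.001,-0.26]
  dr:
    - [0,0,0]
    - [0,0,0]
    - [0,0,0]
    - [0,0,0]
    - [0,0,0]
    - [0,0,0]
    - [0,0,0]
    - [0,0,0]
  jaw: [0.5,0.5,0.5,0.5,0.5,0.5,0.5,0.5]

```text
time: 49.48
tool_pos: [0.4783, 0.3314, 0.0639]
tool_rot: [3.139, -0.001, 1.694]
contact_force: [-0.5, 0.9, -0.4]
opening: 0.0591
grip_force: 15.0
```

Emit:
apply_moves:
  delta_pos:
    - [0,0,-0.01]
    - [0,0,-0.02]
    - [0,0,-0.03]
    - [0,0,-0.035]
    - [0,0,-0.035]
  dr:
    - [0,0,0]
    - [0,0,0]
    - [0,0,0]
    - [0,0,0]
    - [0,0,0]
  jaw: [0.5,0.5,0.5,0.5,0.5]

```text
time: 49.9
tool_pos: [0.4768, 0.331, 0.0479]
tool_rot: [-3.141, 0.0, 1.695]
contact_force: [0.7, -0.3, -1.1]
opening: 0.0593
grip_force: 15.0
```

Emit:
apply_moves:
  delta_pos:
    - [0,0,-0.006]
    - [0,0,-0.012]
    - [0,0,-0.018]
    - [0,0,-0.024]
    - [0,0,-0.026]
    - [0,0,-0.026]
  dr:
    - [0,0,0]
    - [0,0,0]
    - [0,0,0]
    - [0,0,0]
    - [0,0,0]
    - [0,0,0]
  jaw: [0.5,0.5,0.5,0.5,0.5,0.5]

```text
time: 50.4
tool_pos: [0.4771, 0.3311, 0.0378]
tool_rot: [-3.141, 0.0, 1.695]
contact_force: [0.6, 0.2, -0.9]
opening: 0.0595
grip_force: 15.0
```

Release, rise and look at the stack, then head for cup A.

Emit:
apply_moves:
  delta_pos:
    - [0,0,0]
    - [0,0,0]
    - [0,0,0]
    - [0,0,0]
    - [0,0,0]
    - [0,0,0]
    - [0,0,0]
  dr:
    - [0,0,0]
    - [0,0,0]
    - [0,0,0]
    - [0,0,0]
    - [0,0,0]
    - [0,0,0]
    - [0,0,0]
  jaw: [1,1,1,1,1,1,1]

```text
time: 50.98
tool_pos: [0.4773, 0.3312, 0.0382]
tool_rot: [3.141, -0.0, 1.695]
contact_force: [-0.2, 0.7, 0.3]
opening: 0.0916
grip_force: 0.0
```

Emit:
apply_moves:
  delta_pos:
    - [0,0,0.1]
    - [0,0,0.2]
    - [0,0,0.3]
    - [0,0,0.38]
    - [0.05,-0.07,0.45]
    - [0.05,-0.15,0.45]
    - [0.05,-0.23,0.45]
    - [0.05,-0.23,0.45]
  dr:
    - [0,0,0]
    - [0,0,0]
    - [0,0,0]
    - [0,0,0]
    - [0,0,0]
    - [0,0,0]
    - [0,0,0]
    - [0,0,0]
  jaw: [1,1,1,1,1,1,1,1]

```text
time: 51.65
tool_pos: [0.4977, 0.2347, 0.2189]
tool_rot: [3.141, 0.002, 1.691]
contact_force: [0.5, -0.5, 0.3]
opening: 0.092
grip_force: 0.0
```

Emit:
apply_moves:
  delta_pos:
    - [0,0,0]
    - [0,0,0]
    - [0,0,0]
    - [0,0,0]
  dr:
    - [0,0,0]
    - [0,0,0]
    - [0,0,0]
    - [0,0,0]
  jaw: [1,1,1,1]

```text
time: 51.98
tool_pos: [0.497, 0.2402, 0.2178]
tool_rot: [-3.141, -0.0, 1.696]
contact_force: [0.5, 0.3, 0.1]
opening: 0.0919
grip_force: 0.0
```

Run:
```python
from cups import *
E,im=shot('w13.png'); st=telemetry.observe(); print(st["tool_pos"],st["tool_rot"])
for o in cups(E,im,zr=.081): print(*o)
S=ext("scene");im=eyes.read_camera("scene")
for o in cups(S,im,rows=480): print("scene",*o[:4])
```

```text
[0.4971 0.2401 0.2179] [-3.1413 -0.0001  1.6962]
[0.477  0.3324] 0.48576570425709964 1.0 [306.  88.] [266.  45.] [347. 130.]
scene [ 0.6344 -0.1967] 12.702324180906984 0.061855670103092786 [201. 270.]
scene [0.4546 0.3406] 27.71173609042689 0.07476635514018691 [481. 245.]
scene [0.3228 0.6634] 39.92505763865995 0.02459016393442623 [628. 225.]
scene [ 0.2554 -0.5766] 109.91981949923438 0.0 [119. 168.]
scene [-0.9568  0.3802] 200.39681408132103 0.007389162561576354 [455.  67.]
scene [-0.8177 -0.9659] 397.21831446600896 0.0 [156.  62.]
scene [-0.4405  0.5756] 402.74412533391956 0.0 [533.  92.]
scene [-1.8904 -0.0769] 840.7133686042365 0.005025125628140704 [374.  29.]
```

Emit:
apply_moves:
  delta_pos:
    - [0.02,-0.1,0]
    - [0.04,-0.2,0]
    - [0.06,-0.3,0]
    - [0.08,-0.4,0]
    - [0.11,-0.5,0]
    - [0.14,-0.6,0]
    - [0.17,-0.69,0]
    - [0.2,-0.78,0]
  dr:
    - [0,0,0]
    - [0,0,0]
    - [0,0,0]
    - [0,0,0]
    - [0,0,0]
    - [0,0,0]
    - [0,0,0]
    - [0,0,0]
  jaw: [1,1,1,1,1,1,1,1]

```text
time: 52.75
tool_pos: [0.5777, -0.0744, 0.2181]
tool_rot: [3.141, -0.0, 1.695]
contact_force: [1.2, 1.0, 0.7]
opening: 0.0918
grip_force: 0.0
```

Emit:
apply_moves:
  delta_pos:
    - [0.02,-0.1,0]
    - [0.04,-0.2,0]
    - [0.06,-0.3,0]
    - [0.08,-0.4,0]
    - [0.088,-0.5,0]
    - [0.088,-0.53,0]
    - [0.088,-0.53,0]
    - [0.088,-0.53,0]
  dr:
    - [0,0,0]
    - [0,0,0]
    - [0,0,0]
    - [0,0,0]
    - [0,0,0]
    - [0,0,0]
    - [0,0,0]
    - [0,0,0]
  jaw: [1,1,1,1,1,1,1,1]

```text
time: 53.42
tool_pos: [0.6124, -0.2844, 0.2174]
tool_rot: [-3.141, -0.001, 1.694]
contact_force: [0.6, 0.2, -0.2]
opening: 0.092
grip_force: 0.0
```

Emit:
apply_moves:
  delta_pos:
    - [0,0,0]
    - [0,0,0]
    - [0,0,0]
  dr:
    - [0,0,0]
    - [0,0,0]
    - [0,0,0]
  jaw: [1,1,1]

```text
time: 53.67
tool_pos: [0.6129, -0.283, 0.2187]
tool_rot: [3.141, 0.0, 1.697]
contact_force: [-0.0, 0.7, 0.2]
opening: 0.092
grip_force: 0.0
```

Run:
```python
from cups import *
E,im=shot('w14.png'); st=telemetry.observe(); print(st["tool_pos"],st["tool_rot"])
for o in cups(E,im): print(*o)
print("tin",back(ext("scene"),(137,278),.08),back(ext("side"),(276,157),.08))
```

```text
[ 0.6128 -0.2833  0.2187] [3.1411 0.0002 1.6967]
[ 0.7324 -0.2893] 0.8132386002740432 0.6513409961685823 [443. 217.] [410. 182.] [481. 258.]
[ 0.6165 -0.2084] 0.6691744533674181 1.0 [333. 117.] [298.  81.] [368. 153.]
tin [ 0.7238 -0.275   0.08  ] [ 0.7159 -0.269   0.08  ]
```

Emit:
apply_moves:
  delta_pos:
    - [0.009,0.1,0]
    - [0.009,0.187,0]
    - [0.009,0.187,-0.05]
    - [0.009,0.187,-0.15]
    - [0.009,0.187,-0.25]
    - [0.009,0.187,-0.34]
    - [0.009,0.187,-0.34]
    - [0.009,0.187,-0.34]
  dr:
    - [0,0,0]
    - [0,0,0]
    - [0,0,0]
    - [0,0,0]
    - [0,0,0]
    - [0,0,0]
    - [0,0,0]
    - [0,0,0]
  jaw: [1,1,1,1,1,1,1,1]

```text
time: 54.38
tool_pos: [0.6153, -0.209, 0.0813]
tool_rot: [-3.139, -0.002, 1.696]
contact_force: [-0.1, -0.4, 0.7]
opening: 0.092
grip_force: 0.0
```

Emit:
apply_moves:
  delta_pos:
    - [0,0,-0.05]
    - [0,0,-0.1]
    - [0,0,-0.15]
    - [0,0,-0.19]
    - [0,0,-0.21]
    - [0,0,-0.21]
    - [0,0,-0.21]
  dr:
    - [0,0,0]
    - [0,0,0]
    - [0,0,0]
    - [0,0,0]
    - [0,0,0]
    - [0,0,0]
    - [0,0,0]
  jaw: [1,1,1,1,1,1,1]

```text
time: 54.97
tool_pos: [0.6175, -0.2105, 0.0004]
tool_rot: [3.139, 0.002, 1.695]
contact_force: [1.0, -0.7, -0.1]
opening: 0.0919
grip_force: 0.0
```

Emit:
apply_moves:
  delta_pos:
    - [0,0,0]
    - [0,0,0]
    - [0,0,0]
    - [0,0,0]
    - [0,0,0]
    - [0,0,0]
    - [0,0,0]
    - [0,0,0]
  dr:
    - [0,0,0]
    - [0,0,0]
    - [0,0,0]
    - [0,0,0]
    - [0,0,0]
    - [0,0,0]
    - [0,0,0]
    - [0,0,0]
  jaw: [0.5,0.5,0.5,0.5,0.5,0.5,0.5,0.5]
  force: 15

```text
time: 55.63
tool_pos: [0.6163, -0.2101, -0.0015]
tool_rot: [3.141, 0.0, 1.695]
contact_force: [-0.3, 0.4, 3.0]
opening: 0.0605
grip_force: 15.0
```

Emit:
apply_moves:
  delta_pos:
    - [0,0,0.05]
    - [0,0,0.15]
    - [0,0,0.25]
    - [0,0,0.35]
    - [0,0,0.45]
    - [0,0,0.45]
    - [0,0,0.45]
  dr:
    - [0,0,0]
    - [0,0,0]
    - [0,0,0]
    - [0,0,0]
    - [0,0,0]
    - [0,0,0]
    - [0,0,0]
  jaw: [0.5,0.5,0.5,0.5,0.5,0.5,0.5]

```text
time: 56.22
tool_pos: [0.6173, -0.2106, 0.181]
tool_rot: [3.137, 0.003, 1.695]
contact_force: [0.2, 0.3, -1.7]
opening: 0.0605
grip_force: 15.0
```

Emit:
apply_moves:
  delta_pos:
    - [-0.02,0.09,0]
    - [-0.04,0.18,0]
    - [-0.06,0.27,0]
    - [-0.08,0.36,0]
    - [-0.1,0.45,0]
    - [-0.12,0.54,0]
    - [-0.14,0.63,0]
    - [-0.15,0.72,0]
  dr:
    - [0,0,0]
    - [0,0,0]
    - [0,0,0]
    - [0,0,0]
    - [0,0,0]
    - [0,0,0]
    - [0,0,0]
    - [0,0,0]
  jaw: [0.5,0.5,0.5,0.5,0.5,0.5,0.5,0.5]

```text
time: 56.88
tool_pos: [0.5538, 0.0796, 0.1761]
tool_rot: [-3.137, -0.0, 1.695]
contact_force: [0.9, -0.5, -0.2]
opening: 0.0604
grip_force: 15.0
```

Emit:
apply_moves:
  delta_pos:
    - [-0.03,0.08,0]
    - [-0.06,0.17,0]
    - [-0.09,0.26,0]
    - [-0.12,0.35,0]
    - [-0.15,0.44,0]
    - [-0.18,0.53,0]
    - [-0.198,0.61,0]
    - [-0.198,0.632,0]
  dr:
    - [0,0,0]
    - [0,0,0]
    - [0,0,0]
    - [0,0,0]
    - [0,0,0]
    - [0,0,0]
    - [0,0,0]
    - [0,0,0]
  jaw: [0.5,0.5,0.5,0.5,0.5,0.5,0.5,0.5]

```text
time: 57.55
tool_pos: [0.4738, 0.3346, 0.176]
tool_rot: [-3.138, -0.0, 1.699]
contact_force: [-0.8, -1.6, -0.5]
opening: 0.0602
grip_force: 15.0
```

Emit:
apply_moves:
  delta_pos:
    - [0,0,0]
    - [0,0,0]
    - [0,0,0]
    - [0,0,0]
    - [0,0,0]
    - [0,0,0]
  dr:
    - [0,0,0]
    - [0,0,0]
    - [0,0,0]
    - [0,0,0]
    - [0,0,0]
    - [0,0,0]
  jaw: [0.5,0.5,0.5,0.5,0.5,0.5]

```text
time: 58.05
tool_pos: [0.4773, 0.3298, 0.1782]
tool_rot: [3.141, 0.0, 1.693]
contact_force: [-0.4, 0.8, -0.8]
opening: 0.0604
grip_force: 15.0
```

Emit:
apply_moves:
  delta_pos:
    - [0,0.001,-0.06]
    - [0,0.001,-0.12]
    - [0,0.001,-0.18]
    - [0,0.001,-0.21]
    - [0,0.001,-0.225]
    - [0,0.001,-0.225]
    - [0,0.001,-0.225]
    - [0,0.001,-0.225]
  dr:
    - [0,0,0]
    - [0,0,0]
    - [0,0,0]
    - [0,0,0]
    - [0,0,0]
    - [0,0,0]
    - [0,0,0]
    - [0,0,0]
  jaw: [0.5,0.5,0.5,0.5,0.5,0.5,0.5,0.5]

```text
time: 58.72
tool_pos: [0.4777, 0.3315, 0.0894]
tool_rot: [3.139, -0.001, 1.695]
contact_force: [-0.5, -0.0, -0.8]
opening: 0.0604
grip_force: 15.0
```

Emit:
apply_moves:
  delta_pos:
    - [0,0,-0.01]
    - [0,0,-0.02]
    - [0,0,-0.03]
    - [0,0,-0.04]
    - [0,0,-0.045]
    - [0,0,-0.045]
  dr:
    - [0,0,0]
    - [0,0,0]
    - [0,0,0]
    - [0,0,0]
    - [0,0,0]
    - [0,0,0]
  jaw: [0.5,0.5,0.5,0.5,0.5,0.5]

```text
time: 59.22
tool_pos: [0.4764, 0.331, 0.0694]
tool_rot: [-3.14, 0.0, 1.695]
contact_force: [-0.3, -0.3, 0.0]
opening: 0.0603
grip_force: 15.0
```

Entering cleanly. Lower to seat, release, rise and inspect.

Emit:
apply_moves:
  delta_pos:
    - [0,0,-0.006]
    - [0,0,-0.012]
    - [0,0,-0.018]
    - [0,0,-0.023]
    - [0,0,-0.025]
    - [0,0,-0.025]
  dr:
    - [0,0,0]
    - [0,0,0]
    - [0,0,0]
    - [0,0,0]
    - [0,0,0]
    - [0,0,0]
  jaw: [0.5,0.5,0.5,0.5,0.5,0.5]

```text
time: 59.72
tool_pos: [0.4771, 0.3313, 0.0606]
tool_rot: [3.141, -0.0, 1.695]
contact_force: [-1.1, -0.3, 3.0]
opening: 0.0604
grip_force: 15.0
```

Emit:
apply_moves:
  delta_pos:
    - [0,0,0]
    - [0,0,0]
    - [0,0,0]
    - [0,0,0]
    - [0,0,0]
    - [0,0,0]
    - [0,0,0]
  dr:
    - [0,0,0]
    - [0,0,0]
    - [0,0,0]
    - [0,0,0]
    - [0,0,0]
    - [0,0,0]
    - [0,0,0]
  jaw: [1,1,1,1,1,1,1]

```text
time: 60.3
tool_pos: [0.4769, 0.3312, 0.0601]
tool_rot: [3.142, 0.0, 1.695]
contact_force: [-0.4, 0.2, -0.3]
opening: 0.0916
grip_force: 0.0
```

Emit:
apply_moves:
  delta_pos:
    - [0,0,0.1]
    - [0,0,0.2]
    - [0,0,0.3]
    - [0,0,0.4]
    - [0,-0.1,0.5]
    - [0,-0.2,0.55]
    - [0,-0.3,0.6]
    - [0,-0.4,0.65]
  dr:
    - [0,0,0]
    - [0,0,0]
    - [0,0,0]
    - [0,0,0]
    - [0,0,0]
    - [0,0,0]
    - [0,0,0]
    - [0,0,0]
  jaw: [1,1,1,1,1,1,1,1]

```text
time: 60.97
tool_pos: [0.4765, 0.1909, 0.3109]
tool_rot: [3.14, -0.0, 1.696]
contact_force: [2.0, 0.2, -0.4]
opening: 0.0916
grip_force: 0.0
```

Emit:
apply_moves:
  delta_pos:
    - [0.0,-0.1,0]
    - [0,-0.2,0]
    - [0,-0.25,0]
    - [0,-0.25,0]
    - [0,-0.25,0]
    - [0,-0.25,0]
  dr:
    - [0,0,0]
    - [0,0,0]
    - [0,0,0]
    - [0,0,0]
    - [0,0,0]
    - [0,0,0]
  jaw: [1,1,1,1,1,1]

```text
time: 61.47
tool_pos: [0.4769, 0.0927, 0.3095]
tool_rot: [3.141, -0.001, 1.695]
contact_force: [-0.3, 1.1, -0.6]
opening: 0.0919
grip_force: 0.0
```

Run:
```python
from cups import *
E,im=shot('w15.png'); st=telemetry.observe(); print(st["tool_pos"],st["time"])
for o in cups(E,im,zr=.104): print(*o)
cx=[.4885,.2446,.1237]; c,s=np.cos(cx[2]),np.sin(cx[2])
hsv=cv2.cvtColor(im,cv2.COLOR_RGB2HSV); m=((hsv[...,2]>190)&(hsv[...,1]>40)&(hsv[...,1]<100)&(hsv[...,0]<35)).astype(np.uint8); m[262:]=0
n,l,q,_=cv2.connectedComponentsWithStats(m)
for i in range(1,n):
    if q[i,4]<150: continue
    ys,xs=np.nonzero(l==i); w=np.array([back(E,p,.096)[:2] for p in cv2.boxPoints(cv2.minAreaRect(np.float32(np.c_[xs,ys])))])
    d=w.mean(0)-cx[:2]; print("top",np.linalg.norm(w[1]-w[0]),np.linalg.norm(w[2]-w[1]),"carrier xy",d@[c,s],d@[-s,c],q[i,4])
sc=eyes.read_camera("scene"); sd=eyes.read_camera("side")
a=cv2.resize(sc[195:295,350:520],(400,236),interpolation=cv2.INTER_CUBIC); b=cv2.resize(sd[230:430,270:390],(360,600),interpolation=cv2.INTER_CUBIC); w=cv2.resize(im,(400,300))
cv2.imwrite("pics/c10.png",np.hstack([np.vstack([a,w,np.zeros((64,400,3),np.uint8)]),b])[:,:,::-1])
```

```text
[0.4768 0.0931 0.3095] 61.5167
top 0.058495758922565956 0.007487210176933167 carrier xy -0.0014062714645631468 -0.008591863251100488 651
top 0.05796767203359288 0.009578106493321891 carrier xy -0.0007185364523011423 -0.042612973419249696 689
top 0.05832216841696791 0.010012101005365637 carrier xy -0.0005070450504454497 -0.0764157315092929 649
top 0.008998389282123861 0.04920877259276111 carrier xy 0.004485079816999676 -0.10961933711570747 390
```

View pics/c10.png

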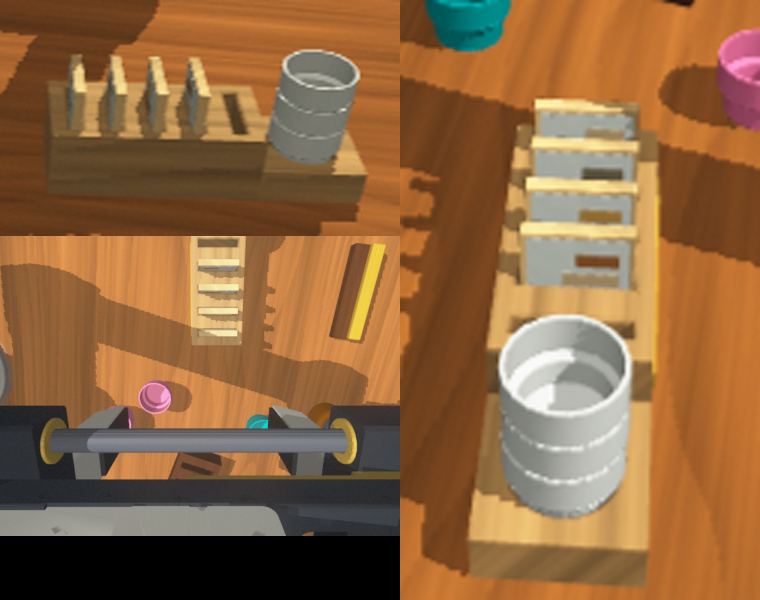

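The four panels stand level and upright in their own slots, with tops 60×9 mm at carrier y = −110, −76, −43 and −9. The three cups form one upright stack in the well, and the gripper is clear.

```bash
python3 -c "
from cell import job
print(job.hand_in())"
```

```text
the job is handed in; nothing more can be done
None
```

The job is handed in: all four panels that were there are fully home in their own carrier slots, and the three white cups are nested in one upright stack in the well. I did not touch the tin, jar, moulding or look-alike cups.

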